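# Change over from coarse to fine mould polishing

### The job

The coarse polishing is done: lay all the loose mould inserts flat in the tray, half-bottle side up and side by side; then slide the loaded tray into the dryer until it is fully home against the back stop, and press the dryer's start button right down. For the fine polishing also swap the two paste jars, so that the low jar stands upright in the middle of the square mat and the tall jar upright in the middle of the round mat; this may be done at any time. Do not disturb the small bottle, the spanner or the brush.

Things in the scene. Friction and masses are not known exactly. Their poses are not given: they have to be found in the camera images.
- dryer: Fixed low bench-top tray dryer, painted grey, open above its middle. Origin: on the bench at the centre of its mouth; x points into the dryer, y left, z up. Side housings 65 mm high (96 to 150 mm either side of the centre line, from x = 0) leave a slot 192 mm wide; its floor is the bench. Flared guide plates, 34 mm high, widen the mouth to about 220 mm at x = -28 mm
- dryer_slot (a point): Point on the centre line of the dryer's slot, 10 mm inside the mouth, 36 mm above the bench: level with the underside of the lips that run along both sides of the slot, 8 mm thick, reaching in to 83 mm from the centre line, so that the tray can only be slid in from the mouth. The slot ends at the back stop, x = 164 mm in the dryer's frame: the fan housing, 110 mm high
- tray: Loose open aluminium tray, 0.45 kg empty, 160 (x) x 180 (y) x 28 mm high, walls 4 mm, floor 4 mm; it stands on the bench and slides on it. Origin: centre of its underside; x points to the end that goes into the dryer first, y left, z up. Fully home its origin lies at x = 84 mm in the dryer's frame (far end at the back stop)
- tray_grip (a point): Point on the tray's grip, 28 mm above the tray's underside, 100 mm behind its origin (-x). The grip is an upright solid fin outside the tray's near end: 40 mm long (tray x = -79 to -119 mm), 12 mm thick (tray y), top 47 mm above the underside; pinch it from above across the 12 mm. It stays outside the dryer when the tray is home. Axes as the tray's
- start (a joint): Start button: travel in m, 0 = up, 0.006 = fully down (a spring of about 5 N pushes it back up)
- start_top (a point): Centre of the top of the dryer's round start button, 24 mm across, on a pod 50 mm high in front of the right housing (dryer x = -45 to 1, y = -150 to -110 mm); pressed straight down
- square_mat: Fixed square black rubber mat (the working place), 120 x 120 x 3 mm. Origin: centre of its underside, on the bench
- round_mat: Fixed round black rubber mat (the store place), 120 mm across, 3 mm thick. Origin: centre of its underside, on the bench
- tall_jar_mid (a point): Centre, half-way up, of the tall closed jar of coarse paste: white with a black lid, 52 mm across, 90 mm high, about 0.2 kg; z is its upright axis
- low_jar_mid (a point): Centre, half-way up, of the low closed jar of fine paste: white with a black lid, 56 mm across, 55 mm high, about 0.16 kg; z is its upright axis
- oil_bottle: Bystander: small white bottle, 36 mm across, 100 mm high; origin at the centre of its underside
- spanner: Bystander: steel spanner lying on the bench; origin at its middle
- brush: Bystander: brush lying on the bench; origin at its middle
- insert1_mid (a point): Centre of one loose aluminium mould insert, 14 mm above its underside: a block 56 (x) x 32 (y) x 20 mm with a raised half-bottle (16 mm wide, 8 mm high) along x on its top, 28 mm high in all, 0.11 kg; z points up out of the half-bottle side. Gripped across its 32 mm (its y). May be absent
- insert2_mid (a point): Centre of one loose aluminium mould insert, 14 mm above its underside: a block 56 (x) x 32 (y) x 20 mm with a raised half-bottle (16 mm wide, 8 mm high) along x on its top, 28 mm high in all, 0.11 kg; z points up out of the half-bottle side. Gripped across its 32 mm (its y). May be absent
- insert3_mid (a point): Centre of one loose aluminium mould insert, 14 mm above its underside: a block 56 (x) x 32 (y) x 20 mm with a raised half-bottle (16 mm wide, 8 mm high) along x on its top, 28 mm high in all, 0.11 kg; z points up out of the half-bottle side. Gripped across its 32 mm (its y). May be absent
- insert4_mid (a point): Centre of one loose aluminium mould insert, 14 mm above its underside: a block 56 (x) x 32 (y) x 20 mm with a raised half-bottle (16 mm wide, 8 mm high) along x on its top, 28 mm high in all, 0.11 kg; z points up out of the half-bottle side. Gripped across its 32 mm (its y). May be absent

How it is judged:
By the outcome, as a careful person would: the job done as asked, in the order asked, and still so for the second after the job is handed in, with the robot touching nothing.
Of insert1, insert2, insert3, insert4 only 2 to 4 are there at a start; the rules pass over those that are not, and their reading is None.
At some moment in a run one of insert1, insert2, insert3, insert4, low_jar may be knocked a few centimetres aside while the robot is not near it.
It also fails if it takes over 210 s, if anything falls off the work surface, if the arm or the gripper's body presses on something with over 40 N, if the wrist force passes 120 N, or if a joint passes its speed limit or range.

### The arm

A 6-joint arm with a two-finger parallel gripper is mounted at the origin on the work surface. World frame = base frame: x ahead of the robot, y to its left, z up, the work surface at z = 0. Lengths are in m, angles in rad, forces in N, time in s.
With the tool pointing down it reaches from about 0.275 to 0.85 m from the base axis. Payload 19 kg.
Tool frame: the origin (TCP) lies at the very end of the fingers, on their centre line; the grasp point (between the pads) lies 19 mm behind it; z points along the fingers, y is the line along which they close (so a half turn about z gives the same grasp; the last joint's range is limited). The gripper opens to 85 mm and grips with 20 to 120 N. Pads are 22 mm wide; open, the fingers measure 114 mm over their backs; the gripper's body (76 mm by 85 mm) begins 54 mm behind the grasp point. The pads swing forward as they close: fully open they stand 13 mm farther back than shut.
Start: joints at [1.049, 0.15, 1.437, -0, 1.554, -0.134], TCP at [0.217, 0.532, 0.231] pointing down, gripper open.
Joint ranges: [-2.8, 2.8], [-0.68, 2.1], [0.12, 2.68], [-1.39, 4.53], [0.16, 2.79], [-2.81, 2.81]. Speed limits (rad/s): [1.89, 1.89, 2.22, 3.01, 3.01, 3.01].

### API

Orientations are given as a 3x3 rotation matrix whose columns are the frame's x, y, z axes.
In Python, from cell import r gives the robot as it stands. The module is installed in compiled form; this text tells all that it offers.
- The arm moves only by the shell command python3 -m pendant 'ROWS' [OPENING] [FORCE]. ROWS is JSON, a list of rows, each a list of 6 numbers: the shift along the tool's x, y, z in units of 100 mm (1.0 is 100 mm), then the turn, a rotation vector about the tool's x, y, z in units of 45 degrees (1.0 is 45 degrees). In form: [[tx, ty, tz, wx, wy, wz], ...]. A call has 1 to 8 rows; each row is the pose to reach, as a shift and turn from the pose commanded when the call began, along the tool's axes at that moment; what a row does not reach only later rows make up. A row lasts 1/8 s, in which the tool goes at most 62.5 mm and 10.7 degrees, less where a joint would pass 70% of its speed; a pose out of reach is approached as far as the arm can. A call with a number of a shift or a turn outside -1 to 1 is refused whole. A call with a gripper value outside its range is refused whole. OPENING is the gripper's target within -1 to 1 (fully open at 1, half-way at 0, shut at -1), set as the call begins (- or left out, the last holds). The fingers move at their own pace and stop on an object; FORCE is the grip in N (left out, the last holds). Time passes only in rows, so rows that repeat a pose let the fingers close. It gives the time, the measured TCP pose, the force, the opening and the grip force at its end, in the units of the state.
- r.state(): the state, without advancing time (a new reading comes with each control period).
- r.snapshot(name): name is "side" or "top"; returns the picture (480x640x3 uint8, red, green, blue); there is no depth.
- r.get_calibration(name): a dict with "mtx" (3x3 intrinsics, pixels), "world_from_camera" (4x4, takes a point from camera to world coordinates). Camera axes: x right, y up, looking along -z (the intrinsics and any distortion apply to the point x, -y, -z); pixel columns grow to the right and rows downward; lengths in m; the calibration is good to about 2 mm. A picture is of the moment at which its call begins. get_calibration takes no time and is no camera call.
- r.job_done(): hands the job in; it is judged then, once.
The state is a dict: "t": time; "joints": joint angles; "joint_velocities": joint speeds; "tau": joint torques, N m; "eef_pos": TCP position; "eef_rot": TCP orientation; "contact_force": force on the tool from outside, world axes, zero at the start; "moment": the same for the moment, N m; "width": finger opening in m; "gripper_force": force on a finger pad.
Only numpy, scipy, OpenCV 4.12 (cv2) and the standard library are available. Lean on these libraries where they do the work, as an engineer would, in place of code of your own. Each camera call takes 0.05 s, during which the arm holds its last target. There are 200 camera calls.

## Working session

There is one attempt and no reset: what is moved stays moved. The work goes in short steps, Python scripts to look and compute and a shell command to move; the robot and the scene stay as the last step left them, time stands still between calls to the robot, and variables do not carry over. Pictures are saved under pics/ and viewed, at most 14 in all, crops included, and the job is handed in when it is done.

```bash
mkdir -p pics
cat > h.py <<'E'
import numpy as np, cv2
from cell import r
def snap(n,f):
    im=r.snapshot(n); cv2.imwrite(f'pics/{f}.png',im[:,:,::-1]); return im
def ray(n,uv,z):
    c=r.get_calibration(n); K=np.array(c['mtx']); T=np.array(c['world_from_camera'])
    p=np.linalg.inv(K)@np.array([uv[0],uv[1],1.]); d=T[:3,:3]@np.array([p[0],-p[1],-p[2]]); o=T[:3,3]
    return o+d*(z-o[2])/d[2]
def proj(n,X):
    c=r.get_calibration(n); K=np.array(c['mtx']); T=np.array(c['world_from_camera'])
    p=T[:3,:3].T@(np.array(X)-T[:3,3]); p=np.array([p[0],-p[1],-p[2]]); q=K@p; return q[:2]/q[2]
E
python3 - <<'E'
from h import *
for n in('top','side'):
    snap(n,n+'0'); c=r.get_calibration(n); print({k:(np.round(v,3).tolist() if k!='x' else v) for k,v in c.items()})
s=r.state(); print(np.round(s['eef_rot'],3),s['eef_pos'],s['width'],s['t'])
E
```

```text
{'mtx': [[622.691, 0.0, 322.699], [0.0, 622.691, 249.821], [0.0, 0.0, 1.0]], 'world_from_camera': [[0.026, 0.995, -0.101, 0.368], [-1.0, 0.026, -0.0, 0.001], [0.002, 0.101, 0.995, 1.653], [0.0, 0.0, 0.0, 1.0]]}
{'mtx': [[514.249, 0.0, 317.477], [0.0, 514.249, 233.426], [0.0, 0.0, 1.0]], 'world_from_camera': [[0.927, 0.177, -0.33, 0.14], [-0.374, 0.487, -0.79, -0.942], [0.02, 0.855, 0.518, 0.714], [0.0, 0.0, 0.0, 1.0]]}
[[-0.926  0.378 -0.001]
 [ 0.378  0.926 -0.001]
 [ 0.    -0.001 -1.   ]] [0.21732478 0.53210652 0.2307486 ] 0.08555823465269795 0.1
```

View pics/top0.png

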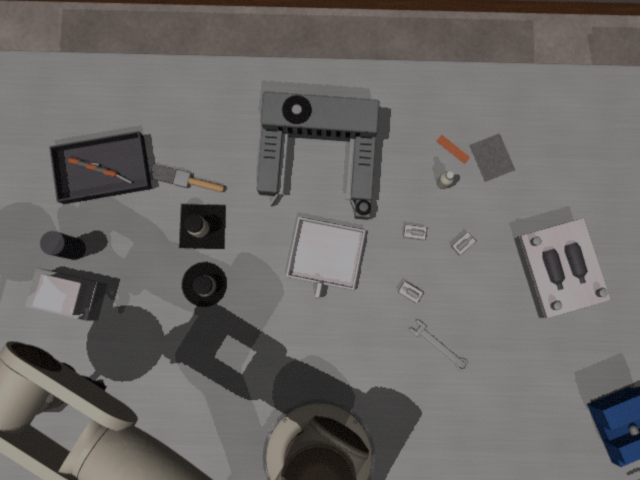

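View pics/side0.png

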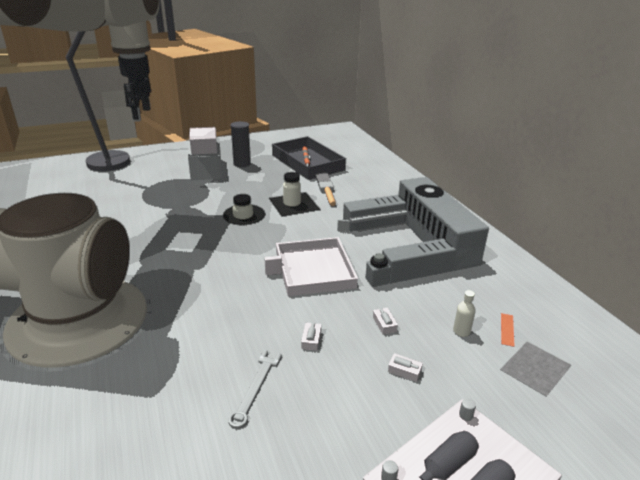

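Top view: the inserts are at about (415,231), (463,243) and (411,291). The tray is at (327,252) with its grip at (319,290), the dryer mouth is near (315,190), and the button is at (363,207). The tall jar stands on the square mat (202,226) and the low jar on the round mat (204,284). Next I'll measure these and look at an enlarged crop.

Run:
```python
from h import *
im=cv2.imread('pics/top0.png'); g=im.max(2)
# bright things
hsv=cv2.cvtColor(im,cv2.COLOR_BGR2HSV)
c=im[170:310,390:490]; b=im[80:310,245:395]; s=cv2.imread('pics/side0.png')[300:385,290:430]
A=cv2.resize(c,None,fx=4,fy=4,interpolation=cv2.INTER_CUBIC)[:560]; B=cv2.resize(s,(400,243),interpolation=cv2.INTER_CUBIC)
o=np.zeros((560,800,3),np.uint8); o[:A.shape[0],:400]=A; o[:243,400:]=B; o[250:560,400:600]=cv2.resize(b,(200,310)); cv2.imwrite('pics/c1.png',o)
for lo in (170,190):
    m=(g>lo).astype(np.uint8)
    for k in cv2.findContours(m,cv2.RETR_EXTERNAL,cv2.CHAIN_APPROX_NONE)[0]:
        if cv2.contourArea(k)>80 and k[:,0,1].min()>70:
            q=cv2.minAreaRect(k); z=.02 if cv2.contourArea(k)<600 else .028
            P=[ray('top',p,z)[:2] for p in cv2.boxPoints(q)]; e=[P[1]-P[0],P[2]-P[1]]
            e.sort(key=np.linalg.norm); print(lo,np.round(q[0],1),np.round(np.mean(P,0),4),[round(np.linalg.norm(v),3) for v in e],'long ang',round(np.degrees(np.arctan2(e[1][1],e[1][0]))%180,1))
m=(g<45).astype(np.uint8)
for k in cv2.findContours(m,cv2.RETR_EXTERNAL,cv2.CHAIN_APPROX_NONE)[0]:
    if cv2.contourArea(k)>150 and 70<k[:,0,1].min()<330:
        q=cv2.minAreaRect(k); print('dark',np.round(q[0],1),np.round(q[1],1),np.round(ray('top',q[0],.003)[:2],4),round(q[2],1))
```

```text
dark [ 82.3 294.3] [63.8 44.5] [0.4006 0.6331] 12.5
dark [205.  311.5] [95.9 86.3] [0.3636 0.3069] 69.7
dark [ 80.3 245.3] [25.  51.8] [0.5305 0.6467] 86.3
dark [202.1 226.1] [43.9 43. ] [0.5905 0.3249] 1.5
dark [363.3 207.3] [14.8 14.1] [ 0.6527 -0.1049] 45.0
dark [115.8 185.2] [ 48.9 105.3] [0.6955 0.5618] 49.3
dark [ 97.3 165.8] [52.5 89.3] [0.7473 0.6149] 80.2
dark [318.9 133.2] [106.2   9.7] [0.8531 0.0194] 3.9
dark [296.6 109.3] [28.2 27.7] [0.9182 0.0819] 26.6
```

View pics/c1.png

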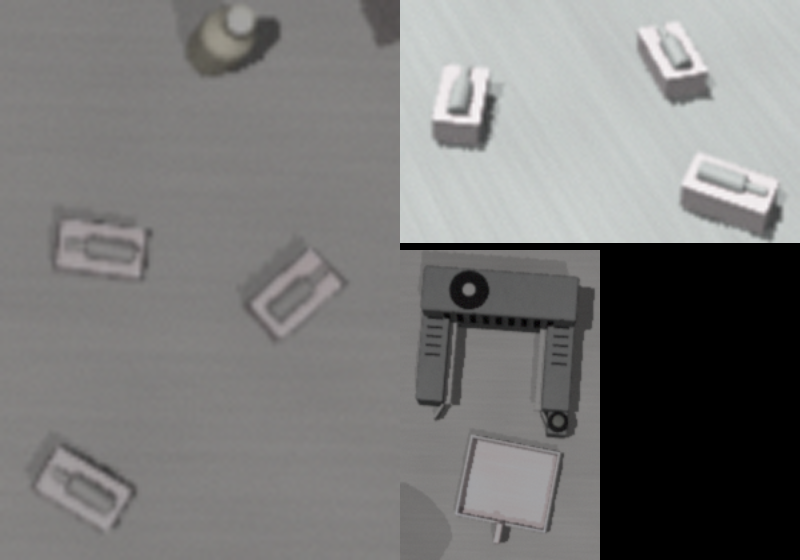

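All three inserts lie half-bottle side up. The brightness threshold was too high, so I'll use the pinkish colour of the aluminium instead.

```bash
cat >> h.py <<'E'
def alu(im,roi,z,amin=60):  # im RGB; bright vs bench in roi (x0,y0,x1,y1)
    x0,y0,x1,y1=roi; k=4
    g=cv2.resize(im[y0:y1,x0:x1],None,fx=k,fy=k,interpolation=cv2.INTER_CUBIC).astype(float)
    v=g.mean(2); m0=np.median(v); m=((v>m0+14)).astype(np.uint8)
    m=cv2.morphologyEx(m,cv2.MORPH_CLOSE,np.ones((15,15)))
    out=[]
    for c in cv2.findContours(m,cv2.RETR_EXTERNAL,cv2.CHAIN_APPROX_NONE)[0]:
        if cv2.contourArea(c)>amin*k*k:
            q=cv2.minAreaRect(c); b=(cv2.boxPoints(q)+.5)/k-.5+[x0,y0]
            P=[ray('top',p,z)[:2] for p in b]; e=[P[1]-P[0],P[2]-P[1]]; e.sort(key=np.linalg.norm)
            out.append((np.mean(b,0).round(1),np.mean(P,0).round(4),[round(np.linalg.norm(t),3) for t in e],round(np.degrees(np.arctan2(e[1][1],e[1][0]))%180,1)))
    return out
E
python3 - <<'E'
from h import *
im=cv2.imread('pics/top0.png')[:,:,::-1]
for a in alu(im,(395,215,490,310),.02): print(*a)
print('tray');
for a in alu(im,(275,205,380,305),.028,1000): print(*a)
hs=cv2.cvtColor(np.ascontiguousarray(im),cv2.COLOR_RGB2HSV)
# dryer outline: grey paint darker; corners by threshold
g=im.mean(2); print(im[150,270],im[240,250],im[110,340],im[252,327])
m=((g<85)&(g>0)).astype(np.uint8); m[:85]=0; m[225:]=0; m[:,:250]=0; m[:,395:]=0
# edges: inner slot edges rows 140-185
for y in (145,155,165,175,185):
    print(y,''.join('%4d'%v for v in g[y,254:294]),'|',''.join('%4d'%v for v in g[y,340:386]))
for x in (270,300,320,340,360): print(x,g[88:136,x].astype(int).tolist())
# jar lids
for (x0,y0,x1,y1) in((178,203,228,250),(180,260,230,310)):
    c=cv2.resize(np.ascontiguousarray(im[y0:y1,x0:x1]),None,fx=8,fy=8,interpolation=cv2.INTER_CUBIC)
    cv2.imwrite(f'pics/j{y0}.png',np.clip(c[:,:,::-1].astype(int)*3,0,255).astype(np.uint8))
a=cv2.imread('pics/j203.png');b=cv2.imread('pics/j260.png');b=cv2.resize(b,(400,a.shape[0]));d=cv2.resize(np.ascontiguousarray(im[85:305:,250:390,::-1]),None,fx=4,fy=4)
cv2.imwrite('pics/j.png',np.hstack([a,b]));
E
```

```text
[410.3 291.9] [ 0.4285 -0.2312] [np.float64(0.03), np.float64(0.053)] 60.5
[463.5 243.1] [ 0.5609 -0.3704] [np.float64(0.03), np.float64(0.053)] 132.3
[414.8 231.5] [ 0.5884 -0.2413] [np.float64(0.031), np.float64(0.054)] 84.1
tray
[324.9 253.2] [ 0.5242 -0.0051] [np.float64(0.158), np.float64(0.181)] 80.5
[55 55 54] [129 128 127] [94 94 94] [161 157 159]
145  124 123 123 122 123 110  90  90  93  93  93  89  88  88  87  85  84  83  79  82  80  80  89  94  94  92  75  46  61  75 115 125 112  79  62  62  62  59  64  67 |  127 125 126 126 125 117 110 109 109 114 121 126 124 112  88  91  95  96  91  91  86  81  83  77  78  80  78  77  77  77  70  84  91  91  81  58  61  61  63  64  63  63  71 114 124 127
155  126 127 124 119 109  92  89  94  93  93  90  91  91  92  91  91  92  91  92  91  91  94  95  96  94  77  51  60  65  75 113 109  79  66  64  63  65  61  64  75 |  127 125 126 126 125 114 111 110 110 121 127 127 112  94  85  90  95  93  92  92  91  90  91  93  93  92  94  94  93  93  94  96  95  89  67  62  63  67  62  64  63  74 116 127 126 127
165  128 126 126 113  96  90  92  96  
[... 1332 characters left out ...]
 35, 23, 16, 15, 21, 17, 14, 19, 15, 19, 52, 82, 87, 67, 42, 21, 11, 9, 3, 9, 6, 30, 35]
320 [108, 108, 106, 106, 104, 106, 104, 90, 87, 91, 90, 90, 91, 91, 92, 92, 91, 92, 92, 92, 93, 94, 94, 95, 95, 93, 94, 94, 94, 94, 95, 96, 95, 95, 95, 95, 93, 95, 92, 85, 68, 37, 10, 9, 9, 9, 6, 27]
340 [106, 108, 108, 104, 104, 107, 106, 105, 98, 84, 88, 93, 93, 92, 94, 93, 91, 93, 92, 93, 94, 92, 94, 95, 96, 92, 95, 93, 94, 95, 95, 95, 97, 97, 96, 96, 94, 94, 96, 94, 91, 80, 51, 26, 26, 28, 31, 29]
360 [110, 109, 110, 108, 109, 109, 110, 109, 110, 109, 91, 86, 91, 93, 94, 92, 92, 95, 94, 92, 95, 96, 96, 93, 92, 94, 95, 94, 94, 95, 92, 94, 95, 95, 96, 96, 95, 97, 97, 96, 95, 92, 90, 67, 44, 34, 34, 40]
```

View pics/j.png

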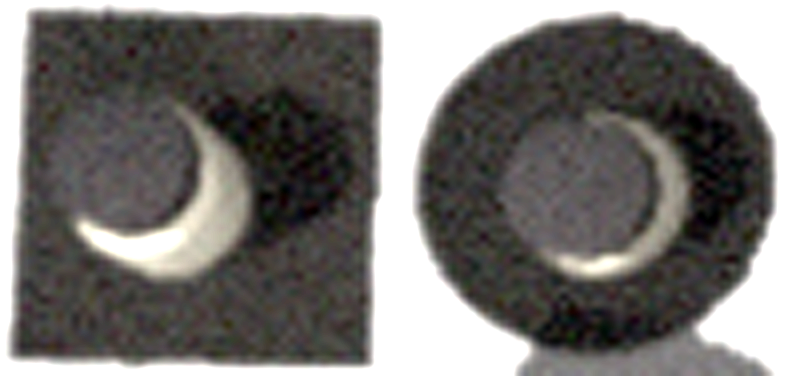

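```bash
cat >> h.py <<'E'
def go(x,y,z,psi):
    "moves in tool axes from the present pose; psi = world angle of closing axis (deg)"
    s=r.state(); R=np.array(s['eef_rot']); p=np.array(s['eef_pos'])
    d=R.T@(np.array([x,y,z])-p)/.1
    a=np.radians(psi); Y=np.array([np.cos(a),np.sin(a),0]); 
    Rt=np.c_[np.cross(Y,[0,0,-1]),Y,[0,0,-1]]
    w=cv2.Rodrigues(R.T@Rt)[0].ravel()/np.radians(45)
    psi0=np.degrees(np.arctan2(R[1,1],R[0,1])); f=s['contact_force']
    print('t %.1f'%s['t'],'pos',p.round(4),'psi %.1f'%psi0,'width %.3f'%s['width'],'F',np.round(f,1),'-> shift',d.round(3),'turn',w.round(3),'q6',np.round(s['joints'][5],2))
E
python3 - <<'E'
from h import *
im=cv2.imread('pics/top0.png')[:,:,::-1]
q=lambda u,z:ray('top',u,z)[:2]
# dryer
F=np.array([q(u,.11) for u in((320,128.5),(340,130),(360,131.3),(270,124.7))])
Lo=np.array([q(u,.065) for u in((258.5,155),(257.5,165),(256.5,175))]); Ro=np.array([q(u,.065) for u in((374.5,145),(373.8,155),(373,165),(372.5,175),(371.5,185))])
for n,P in(('front',F),('L',Lo),('R',Ro)):
    v=cv2.fitLine(P.astype(np.float32),cv2.DIST_L2,0,.001,.001).ravel(); print(n,np.degrees(np.arctan2(v[1],v[0]))%180,v[2:])
print('button',q((363.3,207.3),.058))
print('tall',q((193,223),.093),'low',q((201.9,284.9),.058),'sq',q((202.4,226.2),.003),'rd',q((204.5,284.4),.003))
g=im.mean(2)
for y in(235,250,265): print(y,g[y,282:304].astype(int),g[y,350:374].astype(int))
for x in(305,330,350): print(x,g[208:234,x].astype(int),g[275:297,x].astype(int))
print(g[290,310:330].astype(int),g[294,310:330].astype(int))
go(.4285,-.2312,.10,-29.5)
E
```

```text
front 87.17074 [0.83374417 0.00937269]
L 176.46295 [0.7460038  0.17602637]
R 176.90248 [ 0.7539109  -0.12431994]
button [ 0.64305017 -0.10149922]
tall [0.58564823 0.33054155] low [0.43131582 0.30773207] sq [0.59024856 0.32406531] rd [0.43501265 0.31150261]
235 [128 127 128 128 128 126 127 127 125 124 113 114 134 148 109  86  88  97
 146 158 160 158] [160 159 159 159 158 159 158 158 158 147 141 138 129 145 113  75  71 113
 122 126 127 125 125 125]
250 [129 131 128 131 129 128 127 117 117 137 140  99  86  89 106 149 160 161
 162 161 160 161] [160 158 160 159 161 160 157 150 143 131 147 114  75  63  74 115 126 128
 127 128 129 130 129 129]
265 [128 128 128 127 115 117 139 142 104  90  87 100 149 160 160 163 161 161
 160 161 159 160] [161 161 160 160 150 143 130 146 119  79  70 105 123 127 129 127 128 127
 127 128 127 128 127 128]
305 [129 128 127 128 128 116 111 113 113 114 128 136 113 129 151 157 158 158
 158 158 157 157 157 157 158 157] [145 139 106 104 141 131 124 127 129 129 127 129 128 131 130 130 128 129
 129 130 128 129]
330 [127 125 127 128 129 130 128 126 125 125 116 110 109 110 106 129 136 116
 140 157 159 159 157 158 157 158] [160 158 157 149 143 144 141 108 105 142 132 124 128 129 129 129 128 127
 128 128 128 127]
350 [126 127 125 128 129 129 127 127 125 125 128 127 127 126 122 115 110 111
 107 131 135 118 139 156 159 159] [159 160 161 158 158 158 153 147 143 145 142 111 112 141 126 122 128 128
 129 129 129 128]
[128 128 127 124 116 109 138 156 157 151 109  70  65  60  61  61  70 116
 129 127] [128 129 127 127 121 134 155 160 155 122  80  62  62  60  62  68 104 123
 127 128]
t 0.1 pos [0.2173 0.5321 0.2307] psi 67.8 width 0.086 F [ 0.4 -1.   0.4] -> shift [-4.842 -6.266  1.313] turn [-1.000e-03  1.000e-03  2.162e+00] q6 -0.13
```

```bash
python3 -m pendant '[[-0.7,-0.9,0,0,0,0],[-0.7,-0.9,0,0,0,0],[-0.7,-0.9,0,0,0,0]]' 0.4 40 
python3 -m pendant '[[-0.7,-0.9,0,0,0,0],[-0.7,-0.9,0,0,0,0],[-0.7,-0.9,0,0,0,0]]' >/dev/null
python3 -m pendant '[[-0.7,-0.9,0,0,0,0],[-0.7,-0.9,0,0,0,0],[-0.7,-0.9,0,0,0,0]]' >/dev/null
python3 -m pendant '[[-0.7,-0.9,0,0,0,0],[-0.7,-0.9,0,0,0,0],[-0.7,-0.9,0,0,0,0]]' >/dev/null
python3 -m pendant '[[-0.7,-0.9,0,0,0,0],[-0.7,-0.9,0,0,0,0],[-0.7,-0.9,0,0,0,0]]' >/dev/null
python3 -m pendant '[[-0.7,-0.9,0,0,0,0],[-0.7,-0.9,0,0,0,0],[-0.7,-0.9,0,0,0,0]]' >/dev/null
python3 -m pendant '[[-0.65,-0.85,0,0,0,0],[-0.65,-0.85,0,0,0,0],[-0.65,-0.85,0,0,0,0]]' >/dev/null
python3 -m pendant '[[0,0,0.2,0,0,0.72],[0,0,0.3,0,0,0.72],[0,0,0.4,0,0,0.72],[0,0,0.4,0,0,0.72]]' >/dev/null
python3 -m pendant '[[0,0,0.2,0,0,0.72],[0,0,0.3,0,0,0.72],[0,0,0.4,0,0,0.72],[0,0,0.4,0,0,0.72]]' >/dev/null
python3 -m pendant '[[0,0,0.2,0,0,0.72],[0,0,0.3,0,0,0.72],[0,0,0.4,0,0,0.72],[0,0,0.4,0,0,0.72]]'
python3 - <<'E'
from h import *
go(.4285,-.2312,.004,-29.5)
im=snap('top','t1')
for a in alu(im,(395,200,490,310),.02): print(*a)
print(proj('top',(.4256,.0114,.047)))
E
```

```text
t: 0.48
eef_pos: [0.2488, 0.4203, 0.2315]
eef_rot: [[-0.925, 0.38, 0.0], [0.38, 0.925, -0.0], [-0.0, 0.0, -1.0]]
contact_force: [-0.2, 0.5, 0.3]
width: 0.0598
gripper_force: 0.0
t: 4.22
eef_pos: [0.4303, -0.2291, 0.1116]
eef_rot: [[0.485, 0.875, -0.0], [0.875, -0.485, 0.0], [0.0, -0.0, -1.0]]
contact_force: [-0.1, -0.7, -0.0]
width: 0.0599
gripper_force: 0.0
t 4.2 pos [ 0.4303 -0.2291  0.1116] psi -29.0 width 0.060 F [-0.1 -0.7 -0. ] -> shift [-0.027 -0.005  1.076] turn [-0.    -0.     0.012] q6 -0.14
[438.5 288.4] [ 0.4399 -0.3049] [np.float64(0.075), np.float64(0.137)] 52.4
[317.59984818 290.26524322]
```

```bash
python3 -m pendant '[[-0.03,0,0.6,0,0,0],[-0.03,0,0.9,0,0,0],[-0.03,0,0.9,0,0,0]]' >/dev/null
python3 -m pendant '[[0,0,0.17,0,0,0],[0,0,0.17,0,0,0]]'
python3 -m pendant '[[0,0,0,0,0,0],[0,0,0,0,0,0],[0,0,0,0,0,0],[0,0,0,0,0,0],[0,0,0,0,0,0]]' -1 40
python3 -m pendant '[[0,0,-0.3,0,0,0],[0,0,-0.8,0,0,0],[0,0,-0.8,0,0,0]]'
python3 - <<'E'
from h import *
go(.4836,-.0407,.0835,-9.8)
E
```

```text
t: 4.9
eef_pos: [0.4286, -0.2323, 0.0043]
eef_rot: [[0.49, 0.872, -0.0], [0.872, -0.49, -0.0], [-0.0, -0.0, -1.0]]
contact_force: [0.4, -0.8, 0.4]
width: 0.06
gripper_force: 0.0
t: 5.52
eef_pos: [0.429, -0.2327, 0.0052]
eef_rot: [[0.491, 0.871, 0.001], [0.871, -0.491, -0.001], [-0.0, 0.001, -1.0]]
contact_force: [-0.1, 1.2, 6.7]
width: 0.0305
gripper_force: 40.6
t: 5.9
eef_pos: [0.4301, -0.2335, 0.0881]
eef_rot: [[0.491, 0.871, 0.005], [0.871, -0.491, -0.004], [-0.001, 0.006, -1.0]]
contact_force: [0.6, 0.3, -2.0]
width: 0.0309
gripper_force: 40.2
t 5.9 pos [ 0.4301 -0.2335  0.0881] psi -29.4 width 0.031 F [ 0.6  0.3 -2. ] -> shift [ 1.942 -0.481  0.041] turn [ 0.008  0.003 -0.436] q6 -0.14
```

```bash
python3 -m pendant '[[0.97,-0.24,0,0,0,0],[0.97,-0.24,0,0,0,0],[0.97,-0.24,0,0,0,0]]' >/dev/null
python3 -m pendant '[[0.97,-0.24,0,0,0,-0.2],[0.97,-0.24,0,0,0,-0.43],[0.97,-0.24,0,0,0,-0.43],[0.97,-0.24,0,0,0,-0.43]]'
python3 - <<'E'
from h import *
go(.4836,-.0407,.0105,-9.8)
im=snap('top','t2')
for a in alu(im,(395,200,490,310),.02): print(*a)
E
```

```text
t: 6.78
eef_pos: [0.4819, -0.0405, 0.084]
eef_rot: [[0.176, 0.984, -0.001], [0.984, -0.176, -0.0], [-0.0, -0.001, -1.0]]
contact_force: [-0.2, -1.0, -0.7]
width: 0.0315
gripper_force: 40.1
t 6.8 pos [ 0.4819 -0.0405  0.084 ] psi -10.2 width 0.031 F [-0.2 -1.  -0.7] -> shift [0.001 0.018 0.735] turn [-0.001  0.001 -0.008] q6 -0.07
[463.5 243.1] [ 0.5608 -0.3704] [np.float64(0.03), np.float64(0.053)] 132.4
```

```bash
python3 -m pendant '[[0,0.02,0.4,0,0,0],[0,0.02,0.65,0,0,0],[0,0.02,0.73,0,0,0],[0,0.02,0.73,0,0,0]]' 
python3 -m pendant '[[0,0,0,0,0,0],[0,0,0,0,0,0],[0,0,0,0,0,0]]' 0
python3 -m pendant '[[0,0,-0.5,0,0,0],[0,0,-1,0,0,0],[0,0,-1,0,0,0]]'
python3 - <<'E'
from h import *
go(.5884,-.2413,.06,-5.9)
im=snap('top','t3')
for a in alu(im,(385,200,490,310),.02): print(*a)
E
```

```text
t: 7.32
eef_pos: [0.484, -0.0408, 0.0115]
eef_rot: [[0.176, 0.984, -0.0], [0.984, -0.176, -0.0], [-0.0, -0.0, -1.0]]
contact_force: [-0.0, -0.5, -1.0]
width: 0.0306
gripper_force: 40.1
t: 7.7
eef_pos: [0.4843, -0.0402, 0.0118]
eef_rot: [[0.175, 0.985, 0.001], [0.985, -0.175, -0.0], [-0.0, 0.001, -1.0]]
contact_force: [-0.2, 0.7, 0.6]
width: 0.0424
gripper_force: 0.0
t: 8.07
eef_pos: [0.4858, -0.0405, 0.1152]
eef_rot: [[0.175, 0.985, 0.006], [0.985, -0.175, -0.002], [-0.001, 0.007, -1.0]]
contact_force: [0.0, -1.0, -0.9]
width: 0.0421
gripper_force: 0.0
t 8.1 pos [ 0.4858 -0.0405  0.1152] psi -10.1 width 0.042 F [ 0.  -1.  -0.9] -> shift [-1.798  1.357  0.562] turn [ 0.008  0.001 -0.092] q6 -0.07
[463.5 243.1] [ 0.5608 -0.3704] [np.float64(0.03), np.float64(0.053)] 132.6
```

View pics/t3.png

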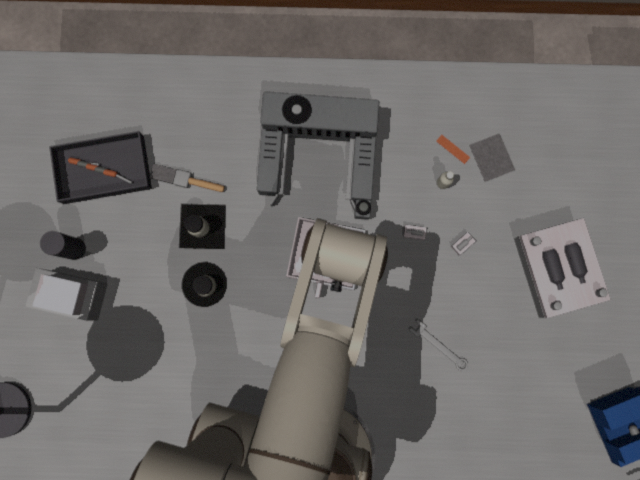

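A is unmoved at (415,231), just in shadow, and B is at (463,243). The arm covers the tray. I'll go to A next.

```bash
python3 -m pendant '[[-0.9,0.68,0,0,0,0],[-0.9,0.68,0,0,0,0],[-0.9,0.68,0,0,0,-0.05],[-0.9,0.68,0,0,0,-0.09]]' 0.4 >/dev/null
python3 -m pendant '[[-0.9,0.73,0,0,0,0],[-0.9,0.73,0.3,0,0,0],[-0.9,0.73,0.5,0,0,0],[-0.9,0.73,0.5,0,0,0]]'
python3 - <<'E'
from h import *
go(.5884,-.2413,.006,-5.9)
E
```

```text
t: 9.12
eef_pos: [0.5972, -0.2365, 0.0592]
eef_rot: [[0.104, 0.995, -0.004], [0.995, -0.104, 0.002], [0.002, -0.004, -1.0]]
contact_force: [-0.4, 0.1, 0.9]
width: 0.0597
gripper_force: 0.0
t 9.1 pos [ 0.5972 -0.2365  0.0592] psi -6.0 width 0.060 F [-0.4  0.1  0.9] -> shift [-0.058 -0.08   0.532] turn [-0.005 -0.002 -0.002] q6 -0.39
```

```bash
python3 -m pendant '[[-0.05,-0.08,0,0,0,0],[-0.05,-0.08,0.4,0,0,0],[-0.05,-0.08,0.53,0,0,0],[-0.05,-0.08,0.53,0,0,0]]' 
python3 -m pendant '[[0,0,0,0,0,0],[0,0,0,0,0,0],[0,0,0,0,0,0],[0,0,0,0,0,0],[0,0,0,0,0,0]]' -1 40
python3 -m pendant '[[0,0,-0.3,0,0,0],[0,0,-0.8,0,0,0],[0,0,-0.8,0,0,0]]'
python3 - <<'E'
from h import *
go(.5506,-.0523,.0835,-9.8)
E
```

```text
t: 9.62
eef_pos: [0.5897, -0.2416, 0.0088]
eef_rot: [[0.104, 0.995, -0.0], [0.995, -0.104, 0.0], [0.0, -0.0, -1.0]]
contact_force: [-0.1, -0.5, 0.3]
width: 0.0596
gripper_force: 0.0
t: 10.25
eef_pos: [0.5906, -0.2422, 0.01]
eef_rot: [[0.105, 0.994, 0.002], [0.994, -0.105, -0.001], [-0.001, 0.002, -1.0]]
contact_force: [-2.4, 2.5, 8.0]
width: 0.031
gripper_force: 39.8
t: 10.62
eef_pos: [0.5918, -0.2429, 0.0933]
eef_rot: [[0.105, 0.994, 0.006], [0.994, -0.105, -0.004], [-0.003, 0.007, -1.0]]
contact_force: [-0.3, 0.2, -1.8]
width: 0.0308
gripper_force: 40.5
t 10.6 pos [ 0.5918 -0.2429  0.0933] psi -6.0 width 0.031 F [-0.3  0.2 -1.8] -> shift [ 1.853 -0.61   0.088] turn [0.009 0.004 0.084] q6 -0.4
```

```bash
python3 -m pendant '[[0.93,-0.3,0,0,0,0],[0.93,-0.3,0,0,0,0],[0.93,-0.3,0,0,0,0.08],[0.93,-0.3,0,0,0,0.08]]' >/dev/null
python3 -m pendant '[[0.91,-0.31,0.06,0,0,0],[0.91,-0.31,0.06,0,0,0],[0.91,-0.31,0.06,0,0,0],[0.91,-0.31,0.06,0,0,0]]'
python3 - <<'E'
from h import *
go(.5506,-.0523,.014,-9.8)
E
```

```text
t: 11.62
eef_pos: [0.5547, -0.052, 0.0823]
eef_rot: [[0.166, 0.986, 0.0], [0.986, -0.166, -0.0], [-0.0, 0.0, -1.0]]
contact_force: [-0.6, -0.8, -1.1]
width: 0.0309
gripper_force: 40.5
t 11.6 pos [ 0.5547 -0.052   0.0823] psi -9.6 width 0.031 F [-0.6 -0.8 -1.1] -> shift [-0.009 -0.04   0.683] turn [0.    0.    0.005] q6 -0.06
```

```bash
python3 -m pendant '[[0,-0.04,0.4,0,0,0],[0,-0.04,0.6,0,0,0],[0,-0.04,0.68,0,0,0],[0,-0.04,0.68,0,0,0]]' 
python3 -m pendant '[[0,0,0,0,0,0],[0,0,0,0,0,0],[0,0,0,0,0,0]]' 0
python3 -m pendant '[[0,0,-0.5,0,0,0],[0,0,-1,0,0,0],[0,0,-1,0,0,0]]'
python3 -m pendant '[[-0.95,0,0,0,0,-0.3],[-0.95,0,0,0,0,-0.8],[-0.95,0,0,0,0,-0.8],[-0.95,0,0,0,0,-0.8],[-0.95,0,0,0,0,-0.8]]' 0.4
python3 - <<'E'
from h import *
go(.5608,-.3704,.06,42.4)
im=snap('top','t4')
for a in alu(im,(385,200,490,310),.02): print(*a)
cv2.imwrite('pics/t4c.png',cv2.resize(im[190:310,270:490,::-1],None,fx=3.5,fy=3.5))
E
```

```text
t: 12.12
eef_pos: [0.5508, -0.0516, 0.0145]
eef_rot: [[0.168, 0.986, -0.0], [0.986, -0.168, -0.0], [-0.0, 0.0, -1.0]]
contact_force: [1.1, 0.0, -0.1]
width: 0.0309
gripper_force: 41.6
t: 12.5
eef_pos: [0.5507, -0.0508, 0.0146]
eef_rot: [[0.167, 0.986, 0.0], [0.986, -0.167, -0.0], [-0.0, 0.0, -1.0]]
contact_force: [0.1, 0.6, -0.3]
width: 0.0428
gripper_force: 0.0
t: 12.88
eef_pos: [0.5524, -0.0511, 0.1184]
eef_rot: [[0.167, 0.986, 0.006], [0.986, -0.167, -0.002], [-0.001, 0.007, -1.0]]
contact_force: [0.3, 0.4, -1.7]
width: 0.0425
gripper_force: 0.0
t: 13.5
eef_pos: [0.5345, -0.1444, 0.1137]
eef_rot: [[-0.444, 0.896, -0.001], [0.896, 0.444, 0.0], [0.0, -0.001, -1.0]]
contact_force: [1.2, 0.5, -0.3]
width: 0.0598
gripper_force: 0.0
t 13.5 pos [ 0.5345 -0.1444  0.1137] psi 26.3 width 0.060 F [ 1.2  0.5 -0.3] -> shift [-2.143 -0.767  0.536] turn [-0.001 -0.001 -0.357] q6 -0.86
[395.6 262.7] [ 0.505  -0.1919] [np.float64(0.151), np.float64(0.227)] 159.7
```

View pics/t4c.png

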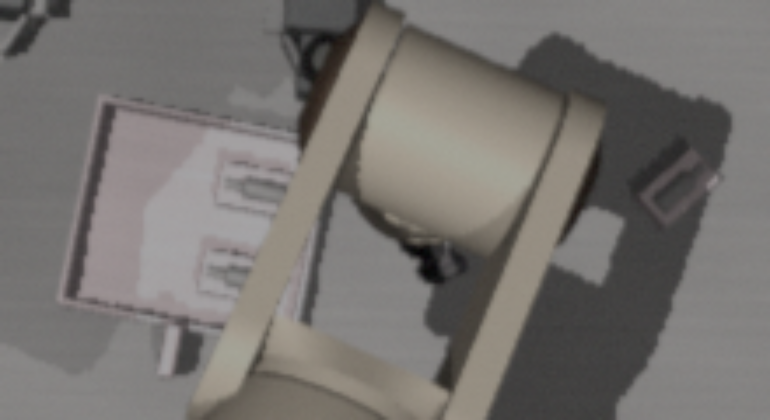

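Both inserts lie flat in the tray, and B is unmoved at (463,243). I'll fetch B.

```bash
python3 -m pendant '[[-0.95,-0.35,0,0,0,0],[-0.95,-0.35,0,0,0,0],[-0.95,-0.35,0,0,0,0],[-0.95,-0.35,0,0,0,0]]' >/dev/null
python3 -m pendant '[[-0.95,-0.35,0,0,0,0],[-0.95,-0.35,0,0,0,0],[-0.95,-0.35,0,0,0,-0.36],[-0.95,-0.35,0,0,0,-0.36],[-0.95,-0.35,0,0,0,-0.36]]'
python3 - <<'E'
from h import *
go(.5608,-.3704,.006,42.4)
im=snap('top','t5')
for a in alu(im,(440,210,490,275),.02): print(*a)
E
```

```text
t: 14.68
eef_pos: [0.5567, -0.3446, 0.1144]
eef_rot: [[-0.677, 0.736, -0.0], [0.736, 0.677, 0.0], [0.0, 0.0, -1.0]]
contact_force: [0.7, -0.4, 0.4]
width: 0.0595
gripper_force: 0.0
t 14.7 pos [ 0.5567 -0.3446  0.1144] psi 42.6 width 0.059 F [ 0.7 -0.4  0.4] -> shift [-0.218 -0.144  1.084] turn [ 0.    -0.     0.004] q6 -1.41
[463.7 239.9] [ 0.5698 -0.371 ] [np.float64(0.099), np.float64(0.214)] 142.0
[443.  221.1] [ 0.6181 -0.3158] [np.float64(0.018), np.float64(0.062)] 0.3
```

```bash
python3 -m pendant '[[-0.22,-0.14,0.5,0,0,0],[-0.22,-0.14,0.9,0,0,0],[-0.22,-0.14,0.9,0,0,0]]' >/dev/null
python3 -m pendant '[[0,0,0.16,0,0,0],[0,0,0.16,0,0,0]]'
python3 -m pendant '[[0,0,0,0,0,0],[0,0,0,0,0,0],[0,0,0,0,0,0],[0,0,0,0,0,0],[0,0,0,0,0,0]]' -1 40
python3 -m pendant '[[0,0,-0.3,0,0,0],[0,0,-0.8,0,0,0],[0,0,-0.8,0,0,0]]'
python3 - <<'E'
from h import *
go(.5313,.0363,.0835,-9.8)
E
```

```text
t: 15.35
eef_pos: [0.5611, -0.3711, 0.0086]
eef_rot: [[-0.677, 0.736, 0.0], [0.736, 0.677, -0.0], [-0.0, -0.0, -1.0]]
contact_force: [0.1, 1.2, -0.8]
width: 0.0596
gripper_force: 0.0
t: 15.98
eef_pos: [0.5614, -0.3717, 0.0096]
eef_rot: [[-0.677, 0.736, 0.001], [0.736, 0.677, -0.001], [-0.002, 0.0, -1.0]]
contact_force: [-1.3, 0.9, 5.8]
width: 0.0309
gripper_force: 40.3
t: 16.35
eef_pos: [0.5625, -0.3726, 0.0933]
eef_rot: [[-0.677, 0.736, 0.005], [0.736, 0.677, -0.005], [-0.007, 0.001, -1.0]]
contact_force: [0.3, 0.6, -0.9]
width: 0.0309
gripper_force: 40.1
t 16.4 pos [ 0.5625 -0.3726  0.0933] psi 42.6 width 0.031 F [ 0.3  0.6 -0.9] -> shift [3.223 2.537 0.077] turn [0.005 0.008 1.164] q6 -1.44
```

```bash
python3 -m pendant '[[0.81,0.64,0,0,0,0],[0.81,0.64,0,0,0,0],[0.81,0.64,0,0,0,0]]' >/dev/null
python3 -m pendant '[[0.81,0.64,0,0,0,0],[0.81,0.64,0,0,0,0],[0.81,0.64,0,0,0,0]]' >/dev/null
python3 -m pendant '[[0.81,0.64,0,0,0,0],[0.81,0.64,0,0,0,0],[0.81,0.64,0,0,0,0]]' >/dev/null
python3 -m pendant '[[0.79,0.62,0.07,0,0,0.2],[0.79,0.62,0.07,0,0,0.6],[0.79,0.62,0.07,0,0,0.6],[0.79,0.62,0.07,0,0,0.6],[0.79,0.62,0.07,0,0,0.6]]' >/dev/null
python3 -m pendant '[[0,0,0,0,0,0.56],[0,0,0,0,0,0.56],[0,0,0,0,0,0.56],[0,0,0,0,0,0.56]]'
python3 - <<'E'
from h import *
go(.5313,.0363,.0145,-9.8)
E
```

```text
t: 18.6
eef_pos: [0.5303, 0.0368, 0.0813]
eef_rot: [[0.166, 0.986, 0.0], [0.986, -0.166, -0.0], [-0.0, 0.0, -1.0]]
contact_force: [0.4, -0.0, -1.5]
width: 0.0309
gripper_force: 40.2
t 18.6 pos [0.5303 0.0368 0.0813] psi -9.5 width 0.031 F [ 0.4 -0.  -1.5] -> shift [-0.003  0.01   0.668] turn [0.    0.    0.006] q6 0.09
```

```bash
python3 -m pendant '[[0,0.01,0.4,0,0,0],[0,0.01,0.6,0,0,0],[0,0.01,0.67,0,0,0],[0,0.01,0.67,0,0,0]]' 
python3 -m pendant '[[0,0,0,0,0,0],[0,0,0,0,0,0],[0,0,0,0,0,0]]' 0
python3 -m pendant '[[0,0,-0.5,0,0,0],[0,0,-1,0,0,0],[0,0,-1,0,0,0]]'
python3 -m pendant '[[0,-0.9,0,0,0,-0.3],[0,-0.9,0,0,0,-0.8],[0,-0.9,0,0,0,-1],[0,-0.9,0,0,0,-1],[0,-0.9,0,0,0,-1],[0,-0.9,0,0,0,-1]]' -0.2 >/dev/null
python3 -m pendant '[[0,0,0,0,0,-0.99],[0,0,0,0,0,-0.99],[0,0,0,0,0,-0.99],[0,0,0,0,0,-0.99],[0,0,0,0,0,-0.99],[0,0,0,0,0,-0.99]]'
python3 - <<'E'
from h import *
go(.4256,.0114,.012,80.2)
im=snap('top','t6')
for a in alu(im,(265,200,385,305),.028,1000): print(*a)
snap('side','s6')
a=cv2.resize(im[180:330,250:450,::-1],(800,600)); cv2.imwrite('pics/t6c.png',a)
E
```

```text
t: 19.1
eef_pos: [0.5314, 0.0371, 0.0147]
eef_rot: [[0.166, 0.986, 0.0], [0.986, -0.166, -0.0], [-0.0, 0.0, -1.0]]
contact_force: [0.7, -0.4, -0.6]
width: 0.0307
gripper_force: 40.4
t: 19.48
eef_pos: [0.5313, 0.0374, 0.0146]
eef_rot: [[0.167, 0.986, 0.0], [0.986, -0.167, -0.0], [-0.0, 0.0, -1.0]]
contact_force: [0.2, -0.7, 0.1]
width: 0.0428
gripper_force: 0.0
t: 19.85
eef_pos: [0.5329, 0.0374, 0.1183]
eef_rot: [[0.167, 0.986, 0.006], [0.986, -0.167, -0.001], [0.001, 0.006, -1.0]]
contact_force: [0.9, -0.7, -0.6]
width: 0.0428
gripper_force: 0.0
t: 21.35
eef_pos: [0.4424, 0.0525, 0.1142]
eef_rot: [[-0.984, 0.18, -0.0], [0.18, 0.984, -0.0], [0.0, -0.0, -1.0]]
contact_force: [0.1, -0.2, 0.1]
width: 0.034
gripper_force: 0.0
t 21.4 pos [0.4424 0.0525 0.1142] psi 79.6 width 0.034 F [ 0.1 -0.2  0.1] -> shift [ 0.091 -0.434  1.022] turn [-0.    -0.    -0.012] q6 -1.45
[299.8 279.2] [0.4541 0.0589] [np.float64(0.131), np.float64(0.184)] 91.5
[328.3 237.9] [ 0.5644 -0.0129] [np.float64(0.081), np.float64(0.181)] 80.3
```

View pics/t6c.png

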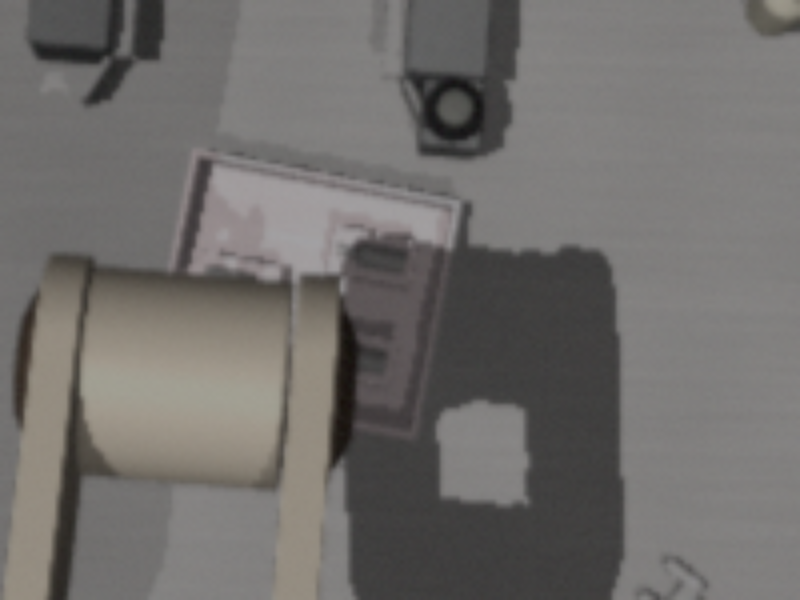

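View pics/s6.png

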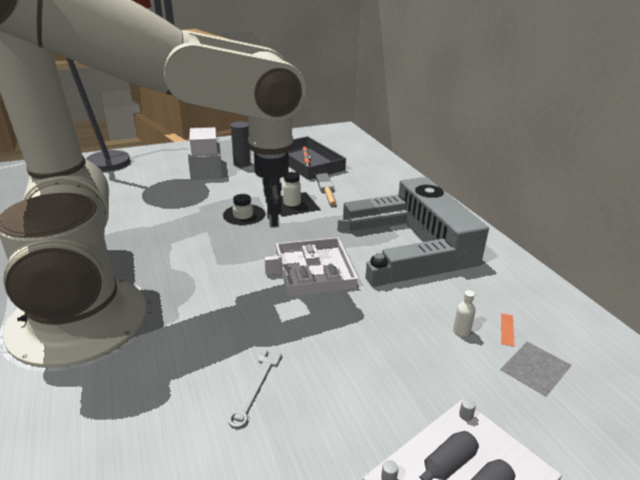

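All three inserts lie flat in the tray, half-bottle up and apart. The tray hasn't moved. Now I'll pinch the fin.

```bash
python3 -m pendant '[[0.09,-0.43,0,0,0,0],[0.09,-0.43,0.3,0,0,0],[0.09,-0.43,0.55,0,0,0],[0.09,-0.43,0.55,0,0,0]]' 0 >/dev/null
python3 -m pendant '[[0,0,0.3,0,0,0],[0,0,0.47,0,0,0],[0,0,0.47,0,0,0]]'
python3 -m pendant '[[0,0,0,0,0,0],[0,0,0,0,0,0],[0,0,0,0,0,0],[0,0,0,0,0,0],[0,0,0,0,0,0],[0,0,0,0,0,0]]' -1 60
python3 - <<'E'
from h import *
go(.456,.0423,.012,86.8)
E
```

```text
t: 22.32
eef_pos: [0.4259, 0.0118, 0.0125]
eef_rot: [[-0.984, 0.176, -0.001], [0.176, 0.984, 0.0], [0.001, -0.0, -1.0]]
contact_force: [0.1, -0.2, -0.4]
width: 0.0425
gripper_force: 0.0
t: 23.08
eef_pos: [0.4267, 0.0116, 0.0136]
eef_rot: [[-0.985, 0.175, 0.002], [0.175, 0.985, -0.0], [-0.002, -0.0, -1.0]]
contact_force: [-1.8, 1.0, 9.9]
width: 0.0115
gripper_force: 59.1
t 23.1 pos [0.4267 0.0116 0.0136] psi 79.9 width 0.012 F [-1.8  1.   9.9] -> shift [-0.235  0.353  0.016] turn [-0.     0.002 -0.152] q6 -1.55
```

```bash
python3 -m pendant '[[-0.03,0.05,0,0,0,-0.02],[-0.06,0.1,0,0,0,-0.04],[-0.1,0.15,0,0,0,-0.07],[-0.13,0.2,0,0,0,-0.09],[-0.16,0.25,0,0,0,-0.11],[-0.2,0.3,0,0,0,-0.13],[-0.23,0.35,0,0,0,-0.15],[-0.23,0.35,0,0,0,-0.15]]'
python3 - <<'E'
from h import *
go(.6546,.0312,.012,86.8)
im=snap('top','t7'); 
for a in alu(im,(265,180,385,305),.028,500): print(*a)
cv2.imwrite('pics/t7c.png',cv2.resize(im[150:300,240:440,::-1],(800,600)))
E
```

```text
t: 24.08
eef_pos: [0.4558, 0.0421, 0.0136]
eef_rot: [[-0.998, 0.058, 0.002], [0.058, 0.998, -0.0], [-0.002, -0.0, -1.0]]
contact_force: [1.6, 0.4, 4.8]
width: 0.0116
gripper_force: 59.5
t 24.1 pos [0.4558 0.0421 0.0136] psi 86.7 width 0.012 F [1.6 0.4 4.8] -> shift [-1.99   0.007  0.02 ] turn [-0.     0.003 -0.003] q6 -1.59
[300.8 279.2] [0.4541 0.0563] [np.float64(0.131), np.float64(0.189)] 91.5
[330. 214.] [ 0.6286 -0.0159] [np.float64(0.184), np.float64(0.289)] 91.5
```

View pics/t7c.png

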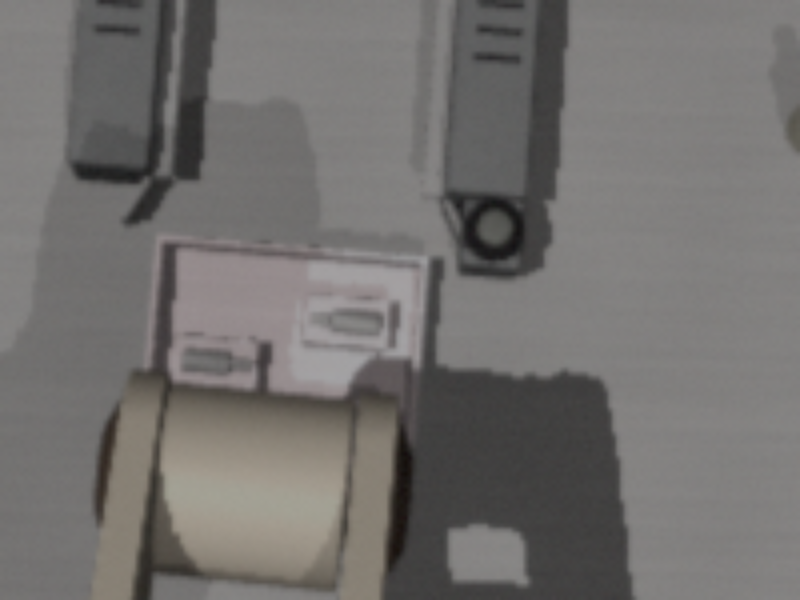

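The tray is squared up and centred on the slot to about 3 mm; its far corners are at pixels (280,210) and (350,215). I'll slide it in and watch the force.

```bash
python3 -m pendant '[[-0.08,0,0,0,0,0],[-0.2,0,0,0,0,0],[-0.34,0,0,0,0,0],[-0.48,0,0,0,0,0],[-0.62,0,0,0,0,0],[-0.76,0,0,0,0,0],[-0.85,0,0,0,0,0],[-0.85,0,0,0,0,0]]'
python3 -m pendant '[[-0.1,0,0,0,0,0],[-0.22,0,0,0,0,0],[-0.36,0,0,0,0,0],[-0.5,0,0,0,0,0],[-0.64,0,0,0,0,0],[-0.78,0,0,0,0,0],[-0.9,0,0,0,0,0],[-0.9,0,0,0,0,0]]'
python3 - <<'E'
from h import *
go(.6546,.0312,.012,86.8)
E
```

```text
t: 25.12
eef_pos: [0.5406, 0.0372, 0.0136]
eef_rot: [[-0.998, 0.058, 0.002], [0.058, 0.998, -0.0], [-0.002, -0.0, -1.0]]
contact_force: [1.8, 0.5, 5.3]
width: 0.0111
gripper_force: 59.7
t: 26.12
eef_pos: [0.631, 0.0319, 0.0136]
eef_rot: [[-0.998, 0.058, 0.003], [0.058, 0.998, -0.0], [-0.003, -0.0, -1.0]]
contact_force: [7.0, 0.2, 2.9]
width: 0.0112
gripper_force: 59.1
t 26.1 pos [0.631  0.0319 0.0136] psi 86.7 width 0.011 F [7.  0.2 2.9] -> shift [-0.236  0.007  0.017] turn [-0.     0.003 -0.003] q6 -1.58
```

```bash
python3 -m pendant '[[-0.04,0,0,0,0,0],[-0.08,0,0,0,0,0],[-0.12,0,0,0,0,0],[-0.16,0,0,0,0,0],[-0.19,0,0,0,0,0],[-0.19,0,0,0,0,0]]'
python3 -m pendant '[[-0.02,0,0,0,0,0],[-0.04,0,0,0,0,0],[-0.04,0,0,0,0,0]]'
python3 -m pendant '[[-0.02,0,0,0,0,0],[-0.03,0,0,0,0,0],[-0.03,0,0,0,0,0]]'
python3 - <<'E'
from h import *
go(.6546,.0312,.012,86.8)
im=snap('top','t8'); cv2.imwrite('pics/t8c.png',cv2.resize(im[80:230,240:440,::-1],(800,600)))
E
```

```text
t: 26.88
eef_pos: [0.6482, 0.031, 0.0136]
eef_rot: [[-0.998, 0.058, -0.0], [0.058, 0.998, -0.0], [0.0, -0.0, -1.0]]
contact_force: [-10.1, 0.6, 11.4]
width: 0.0111
gripper_force: 60.7
t: 27.25
eef_pos: [0.652, 0.0308, 0.0136]
eef_rot: [[-0.998, 0.058, -0.001], [0.058, 0.998, -0.0], [0.001, -0.0, -1.0]]
contact_force: [-10.8, 0.5, 13.0]
width: 0.0112
gripper_force: 60.7
t: 27.62
eef_pos: [0.6548, 0.0306, 0.0136]
eef_rot: [[-0.998, 0.058, -0.001], [0.058, 0.998, -0.0], [0.001, -0.0, -1.0]]
contact_force: [-11.6, 0.7, 13.5]
width: 0.0114
gripper_force: 60.9
t 27.6 pos [0.6548 0.0306 0.0136] psi 86.7 width 0.011 F [-11.6   0.7  13.5] -> shift [0.003 0.006 0.016] turn [-0.    -0.001 -0.003] q6 -1.58
```

View pics/t8c.png

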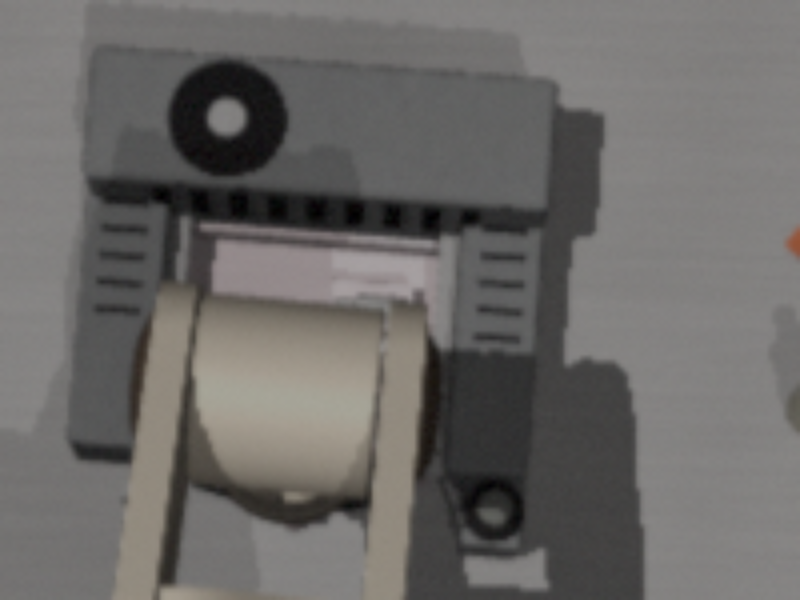

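The tray's far rim is near the fan housing and the force isn't climbing yet. I'll push on until it meets the stop.

```bash
python3 -m pendant '[[-0.02,0,0,0,0,0],[-0.02,0,0,0,0,0]]' | grep -E "eef_pos|cont"
python3 -m pendant '[[-0.02,0,0,0,0,0],[-0.02,0,0,0,0,0]]' | grep -E "eef_pos|cont"
python3 -m pendant '[[-0.02,0,0,0,0,0],[-0.02,0,0,0,0,0]]' | grep -E "eef_pos|cont"
E=1
```

```text
eef_pos: [0.6564, 0.0305, 0.0136]
contact_force: [-16.7, -0.6, 17.4]
eef_pos: [0.6564, 0.0305, 0.0136]
contact_force: [-39.2, -0.3, 30.5]
eef_pos: [0.6569, 0.0304, 0.0133]
contact_force: [-50.0, -0.0, 37.2]
```

The stop is met at tool x = 0.6564, where the force jumps to 50 N. I'll ease off, release, rise and move over the button.

```bash
python3 -m pendant '[[0.03,0,0,0,0,0],[0.03,0,0,0,0,0]]' | grep -E "eef_pos|cont"
python3 -m pendant '[[0,0,0,0,0,0],[0,0,0,0,0,0],[0,0,0,0,0,0]]' -0.1 | grep -E "eef_pos|cont|width"
python3 -m pendant '[[0,0,-0.5,0,0,0],[0,0,-1,0,0,0],[0,0,-1,0,0,0]]' >/dev/null
python3 -m pendant '[[0,-0.65,0,0,0,0],[0,-0.65,0,0,0,0],[0,-0.65,0,0,0,0]]' -1 >/dev/null
python3 -m pendant '[[0,-0.65,0,0,0,0],[0,-0.65,0,0,0,0],[0,-0.65,0,0,0,0],[0,-0.65,0,0,0,0]]'
python3 - <<'E'
from h import *
go(.642,-.100,.065,86.8)
E
```

```text
eef_pos: [0.657, 0.0303, 0.0134]
contact_force: [-17.7, -0.6, 15.9]
eef_pos: [0.6585, 0.0303, 0.0123]
contact_force: [0.5, 0.1, -1.0]
width: 0.0384
t: 30.3
eef_pos: [0.651, -0.0981, 0.1122]
eef_rot: [[-0.998, 0.057, -0.0], [0.057, 0.998, 0.0], [0.0, 0.0, -1.0]]
contact_force: [0.3, -1.0, -0.4]
width: 0.0002
gripper_force: 0.0
t 30.3 pos [ 0.651  -0.0981  0.1122] psi 86.8 width 0.000 F [ 0.3 -1.  -0.4] -> shift [ 0.089 -0.024  0.472] turn [ 0.    -0.    -0.001] q6 -1.78
```

```bash
python3 -m pendant '[[0.08,-0.02,0.2,0,0,0],[0.08,-0.02,0.44,0,0,0],[0.08,-0.02,0.44,0,0,0]]' | grep -E "eef_pos|cont"
python3 -m pendant '[[0,0,0.03,0,0,0],[0,0,0.06,0,0,0],[0,0,0.06,0,0,0]]' | grep -E "eef_pos|cont"
python3 -m pendant '[[0,0,0.03,0,0,0],[0,0,0.06,0,0,0],[0,0,0.06,0,0,0]]' | grep -E "eef_pos|cont"
```

```text
eef_pos: [0.6427, -0.0998, 0.0677]
contact_force: [-3.3, 0.2, 3.7]
eef_pos: [0.6432, -0.1, 0.0655]
contact_force: [-14.9, 4.0, 36.3]
eef_pos: [0.6436, -0.1001, 0.0645]
contact_force: [-41.6, 10.6, 93.4]
```

```bash
python3 -m pendant '[[0,0,-0.06,0,0,0],[0,0,-0.06,0,0,0]]' | grep -E "eef_pos|cont"
python3 -m pendant '[[0,0,-0.06,0,0,0],[0,0,-0.06,0,0,0]]' | grep -E "eef_pos|cont"
python3 -m pendant '[[0,0,-0.5,0,0,0],[0,0,-0.9,0,0,0],[0,0,-0.9,0,0,0]]' | grep -E "eef_pos|cont"
python3 - <<'E'
from h import *
im=snap('side','s9'); t=snap('top','t9')
a=cv2.resize(im[175:300,300:500,::-1],(600,375),interpolation=cv2.INTER_CUBIC); b=cv2.resize(cv2.imread('pics/side0.png')[230:300,340:430],(200,156),interpolation=cv2.INTER_CUBIC)
o=np.zeros((375,800,3),np.uint8); o[:,:600]=a; o[:156,600:]=b; cv2.imwrite('pics/s9c.png',o)
print(proj('side',(.6432,-.1,.0677)),proj('side',(.6432,-.1,.050)),proj('side',(.6432,-.1,.06)))
E
```

```text
eef_pos: [0.6436, -0.1001, 0.0655]
contact_force: [-12.9, 3.3, 34.6]
eef_pos: [0.6434, -0.1001, 0.0692]
contact_force: [1.7, 0.5, 2.4]
eef_pos: [0.644, -0.1008, 0.1614]
contact_force: [0.2, -0.5, -0.4]
[378.55919789 257.12816692] [377.92410828 263.57227673] [378.28169288 259.94394711]
```

View pics/s9c.png

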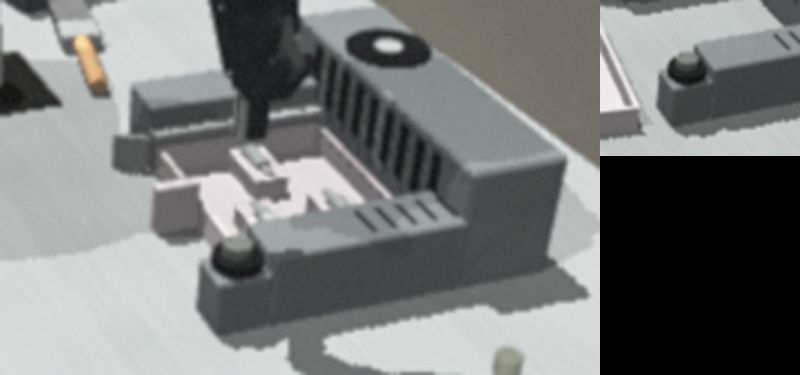

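The tray is in with its inserts flat. The button has sprung back up, standing proud of its dark collar at (379,255). I'll probe it slowly to learn the travel.

```bash
python3 -m pendant '[[0,0,0.4,0,0,0],[0,0,0.88,0,0,0],[0,0,0.88,0,0,0],[0,0,0.88,0,0,0]]' | grep -E "eef_pos|cont"
for i in 1 2 3 4 5 6; do python3 -m pendant '[[0,0,0.01,0,0,0],[0,0,0.01,0,0,0]]' | grep -E "eef_pos|cont" | tr '\n' ' '; echo; done
```

```text
eef_pos: [0.6426, -0.1007, 0.0692]
contact_force: [1.8, 0.4, 2.8]
eef_pos: [0.6426, -0.1008, 0.0688] contact_force: [0.5, 1.7, 3.0] 
eef_pos: [0.6426, -0.1008, 0.0681] contact_force: [0.1, 1.9, 4.1] 
eef_pos: [0.6426, -0.1009, 0.0672] contact_force: [-1.1, 3.4, 4.3] 
eef_pos: [0.6427, -0.1009, 0.0662] contact_force: [-1.6, 3.2, 4.7] 
eef_pos: [0.6428, -0.101, 0.0659] contact_force: [-5.5, 3.9, 11.4] 
eef_pos: [0.6429, -0.101, 0.0658] contact_force: [-9.5, 4.7, 21.0]
```

```bash
for i in 1 2 3 4 5 6; do python3 -m pendant '[[0,0,-0.02,0,0,0],[0,0,-0.02,0,0,0],[0,0,-0.02,0,0,0]]' | grep -E "eef_pos|cont" | tr '\n' ' '; echo; done
python3 -m pendant '[[0,0,-0.4,0,0,0],[0,0,-0.8,0,0,0],[0,0,-0.8,0,0,0]]' 1 >/dev/null
python3 - <<'E'
from h import *
go(.4313,.3077,.17,36)
E
```

```text
eef_pos: [0.6429, -0.1011, 0.0663] contact_force: [0.0, 2.0, 5.3] 
eef_pos: [0.6428, -0.1011, 0.0682] contact_force: [0.0, 1.5, 3.8] 
eef_pos: [0.6428, -0.101, 0.0703] contact_force: [1.7, 0.6, 1.9] 
eef_pos: [0.6426, -0.101, 0.0721] contact_force: [0.2, -0.5, 0.2] 
eef_pos: [0.6428, -0.101, 0.0743] contact_force: [-0.1, 0.2, 0.0] 
eef_pos: [0.6428, -0.101, 0.0763] contact_force: [-0.2, -0.7, 0.7] 
t 37.0 pos [ 0.644  -0.1013  0.1598] psi 86.7 width 0.054 F [ 0.3 -0.1 -0.2] -> shift [ 2.36   3.96  -0.119] turn [1.000e-03 7.000e-03 1.126e+00] q6 -1.79
```

The button's travel measured 0.072 to 0.066, so it was pressed the full 6 mm. Now the jars.

```bash
python3 -m pendant '[[0.59,0.99,0,0,0,0],[0.59,0.99,0,0,0,0],[0.59,0.99,0,0,0,0]]' >/dev/null
python3 -m pendant '[[0.59,0.99,0,0,0,0],[0.59,0.99,0,0,0,0],[0.59,0.99,0,0,0,0]]' >/dev/null
python3 -m pendant '[[0.59,0.99,0,0,0,0],[0.59,0.99,0,0,0,0],[0.59,0.99,0,0,0,0]]' >/dev/null
python3 -m pendant '[[0.59,0.75,0,0,0,0],[0.59,0.75,0,0,0,0],[0.59,0.75,0,0,0,0]]'
python3 - <<'E'
from h import *
go(.4313,.3077,.03,86.7)
im=snap('top','t10'); cv2.imwrite('pics/t10c.png',cv2.resize(im[80:330,160:400,::-1],(576,600)))
E
```

```text
t: 38.52
eef_pos: [0.4287, 0.2845, 0.1559]
eef_rot: [[-0.998, 0.056, -0.0], [0.056, 0.998, -0.0], [0.0, -0.0, -1.0]]
contact_force: [0.2, -0.6, -0.0]
width: 0.0854
gripper_force: 0.0
t 38.5 pos [0.4287 0.2845 0.1559] psi 86.8 width 0.085 F [ 0.2 -0.6 -0. ] -> shift [-0.014  0.234  1.259] turn [-0.    -0.     0.001] q6 -1.08
```

View pics/t10c.png

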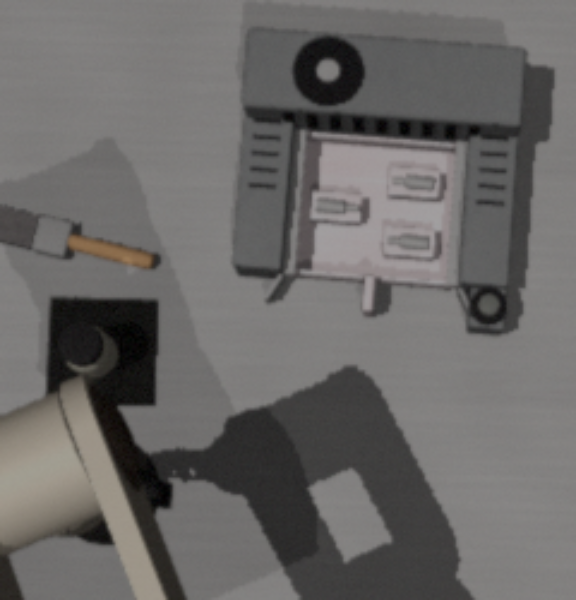

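The tray is fully home with three inserts flat in it. The arm hides the low jar, so I'll check its position numerically against the earlier pictures.

Run:
```python
from h import *
a=cv2.imread('pics/top0.png').astype(int); b=cv2.imread('pics/t9.png').astype(int)
print('top diff t9',np.abs(a-b)[262:308,182:228].mean(), np.abs(a-b)[205:248,180:226].mean())
s=cv2.cvtColor(snap('side','s10'),cv2.COLOR_RGB2BGR)
for n,im in(('s0',cv2.imread('pics/side0.png')),('s10',s)):
    h=cv2.cvtColor(im,cv2.COLOR_BGR2HSV); m=((h[...,1]>28)&(h[...,2]>100)).astype(np.uint8)[195:235,220:330]
    k,l,st,c=cv2.connectedComponentsWithStats(m)
    print(n,[(st[i].tolist(),c[i].round(1)+[220,195]) for i in range(1,k) if st[i,4]>40])
print(np.abs(s.astype(int)-cv2.imread('pics/side0.png'))[190:225,222:266].mean())
print(proj('side',(.4313,.3077,.031)))
```

```text
top diff t9 7.646660365469439 4.973542298618133
s0 []
s10 []
14.73138528138528
[241.8502353  206.30025313]
```

Run:
```python
from h import *
for f in('side0','s10'):
    g=cv2.imread(f'pics/{f}.png').mean(2).astype(int); print(f)
    for y in range(194,222,3): print(y,' '.join('%3d'%v for v in g[y,220:272:2]))
for f in('top0','t9'):
    g=cv2.imread(f'pics/{f}.png').mean(2).astype(int); print(f)
    for y in range(274,300,3): print(y,' '.join('%3d'%v for v in g[y,184:228:2]))
```

```text
side0
194 197 197 187 167 167 170 172 167 134  97  77  72  73  88 133 169 172 169 168 167 166 170 169 166 166 167
197 197 177 167 170 170 169 161  50  31  32  34  34  33  37  32  89 169 169 169 167 167 167 169 170 154 112
200 188 170 169 168 169 171 158  35  32  35  39  30  30  29  26  74 165 169 167 168 169 169 169 168 171  91
203 172 168 170 169 169 173 163  69  19  21  21  23  22  20  22  90 160 167 169 171 168 169 168 169 171 171
206 167 170 171 172 172 149 115 149  96  89  74  77  75  96  96  95  64  42  57 104 153 170 171 169 170 175
209 169 172 165 102  44  38  87 154 125 111 112 114 111 108 106 100  76  42  41  41  42  68 155 173 171 175
212 169 162  69  37  43  39  64 103 107 107 106 109 106 106 101  97  82  36  39  41  41  39  77 165 170 191
215 101  82  20  25  35  45  49  94 102 106 105 106 104 103 100  95  54  26  39  41  42  39  61 162 168 193
218  73  68  37  26  27  42  40  40  53  76  92  95  94  68  53  26  19  26  26  42  38  63 150 168 169 191
221  73  70  73  54  34  38  42  41  42  41  40  32  26  25  31  29  40  37  42  63 149 164 168 170 175 198
s10
194 195 19
[... 2033 characters left out ...]
  26  29  28  25  34  51  22   7   2   4   3  14  16  76
280  19  26  25  17  25  32  32  34  30  29  30  28  28  26  50  28   9   2   4   3  16  44
283  22  20  28  26  22  35  36  32  30  32  32  31  27  29  40  49  16   8   1   9  17  41
286  28  20  25  23  26  37  35  31  30  28  33  25  29  27  40  48  13   1   5   9  18  47
289  24  22  23  20  25  39  40  31  33  32  34  30  31  11  54  46   7   5  15  22  22  85
292  28  21  24  22  23  17  29  39  36  37  30  29  29  51  46  16  13  22  15  21  30 109
295  84  23  23  21  22  22  25  31  61  73  84  81  53  31  14  21  17  18  13  18  99 114
298 130  88  26  23  21  20  26  21  23  24  13  17  16  15  23  16  21  19  24  89 114 115
```

The low jar hasn't moved.

```bash
python3 -m pendant '[[-0.01,0.23,0,0,0,0],[-0.01,0.23,0.4,0,0,0],[-0.01,0.23,0.7,0,0,0],[-0.01,0.23,0.7,0,0,0]]' 1 >/dev/null
python3 -m pendant '[[0,0,0.4,0,0,0],[0,0,0.66,0,0,0],[0,0,0.66,0,0,0]]'
python3 -m pendant '[[0,0,0,0,0,0],[0,0,0,0,0,0],[0,0,0,0,0,0],[0,0,0,0,0,0],[0,0,0,0,0,0]]' -1 30
python3 -m pendant '[[0,0,-0.2,0,0,0],[0,0,-0.6,0,0,0],[0,0,-0.6,0,0,0]]'
python3 - <<'E'
from h import *
go(.46,.16,.08,86.8)
E
```

```text
t: 39.5
eef_pos: [0.4314, 0.3061, 0.0202]
eef_rot: [[-0.998, 0.059, -0.001], [0.059, 0.998, -0.001], [0.001, -0.001, -1.0]]
contact_force: [0.2, 0.5, 0.7]
width: 0.0856
gripper_force: 0.0
t: 40.12
eef_pos: [0.4322, 0.3074, 0.0224]
eef_rot: [[-0.998, 0.058, 0.003], [0.058, 0.998, 0.001], [-0.003, 0.001, -1.0]]
contact_force: [-1.5, -1.3, 13.8]
width: 0.0524
gripper_force: 29.4
t: 40.5
eef_pos: [0.4326, 0.3077, 0.0839]
eef_rot: [[-0.998, 0.058, 0.005], [0.058, 0.998, 0.003], [-0.005, 0.003, -1.0]]
contact_force: [0.9, 1.0, -2.6]
width: 0.0527
gripper_force: 31.8
t 40.5 pos [0.4326 0.3077 0.0839] psi 86.7 width 0.053 F [ 0.9  1.  -2.6] -> shift [-0.359 -1.459  0.037] turn [ 0.004  0.006 -0.003] q6 -1.04
```

```bash
python3 -m pendant '[[-0.1,-0.4,0,0,0,0],[-0.2,-0.75,0,0,0,0],[-0.2,-0.75,0,0,0,0]]' >/dev/null
python3 -m pendant '[[-0.1,-0.4,0,0,0,0],[-0.16,-0.71,0,0,0,0],[-0.16,-0.71,0,0,0,0],[-0.16,-0.71,0,0,0,0]]' 
python3 -m pendant '[[0,0,0.3,0,0,0],[0,0,0.54,0,0,0],[0,0,0.6,0,0,0],[0,0,0.6,0,0,0]]'
```

```text
t: 41.38
eef_pos: [0.4585, 0.1597, 0.0802]
eef_rot: [[-0.998, 0.058, -0.0], [0.058, 0.998, 0.0], [0.0, 0.0, -1.0]]
contact_force: [0.3, 0.2, -1.3]
width: 0.0527
gripper_force: 32.0
t: 41.88
eef_pos: [0.4585, 0.1598, 0.0206]
eef_rot: [[-0.998, 0.057, -0.0], [0.057, 0.998, -0.0], [0.0, -0.0, -1.0]]
contact_force: [-0.5, -0.5, -0.9]
width: 0.0526
gripper_force: 32.6
```

```bash
python3 -m pendant '[[0,0,0.01,0,0,0],[0,0,0.01,0,0,0]]' | grep cont
python3 -m pendant '[[0,0,0,0,0,0],[0,0,0,0,0,0],[0,0,0,0,0,0],[0,0,0,0,0,0]]' 1 >/dev/null
python3 -m pendant '[[0,0,-0.4,0,0,0],[0,0,-0.9,0,0,0],[0,0,-1,0,0,0],[0,0,-1,0,0,0]]'  >/dev/null
python3 -m pendant '[[-0.4,0.8,-0.4,0,0,0],[-0.6,0.9,-0.4,0,0,0],[-0.6,0.9,-0.4,0,0,0]]'  >/dev/null
python3 -m pendant '[[-0.4,0.8,0,0,0,0],[-0.55,0.8,0,0,0,0],[-0.55,0.8,0,0,0,0]]'
python3 - <<'E'
from h import *
go(.5856,.3305,.05,86.8)
im=snap('top','t11'); c=im[230:310,220:300,::-1]; cv2.imwrite('pics/t11c.png',np.clip(cv2.resize(c,(560,560),interpolation=cv2.INTER_CUBIC).astype(int)*2,0,255).astype(np.uint8))
g=im.mean(2); m=(g<45).astype(np.uint8)[225:310,225:310]
k,l,st,cc=cv2.connectedComponentsWithStats(m)
for i in range(1,k):
    if st[i,4]>40: print(st[i],cc[i]+[225,225],ray('top',cc[i]+[225,225],.055))
a=cv2.imread('pics/top0.png').astype(int)
for y in range(206,248,4): print(y,' '.join('%3d'%v for v in a.mean(2).astype(int)[y,180:226:2]),'|',' '.join('%3d'%v for v in im.mean(2).astype(int)[y,180:226:2]))
print(proj('top',(.4585,.16,.055)))
E
```

```text
contact_force: [0.2, 0.1, -1.9]
t: 43.88
eef_pos: [0.5833, 0.3226, 0.1562]
eef_rot: [[-0.998, 0.057, -0.003], [0.057, 0.998, -0.001], [0.003, -0.002, -1.0]]
contact_force: [-0.3, -1.3, -0.9]
width: 0.0862
gripper_force: 0.0
t 43.9 pos [0.5833 0.3226 0.1562] psi 86.7 width 0.086 F [-0.3 -1.3 -0.9] -> shift [-0.022  0.082  1.062] turn [-0.002 -0.004 -0.002] q6 -1.12
[ 22   0  27  30 285] [262.27368421 237.8       ] [0.55700871 0.15787289 0.055     ]
[ 28  30  21  30 327] [263.27217125 272.9266055 ] [0.46621056 0.1520939  0.055     ]
206 107  26  18  17  21  18  19  22  16  13  20  18  24  19  20  24  21  22  22  27  26  26  28 | 119 114 144 150 151 151 150 149  77  39  39  40  19  21  23  18  20  14  19  18  23  16  24
210  91  24  20  20  22  18  17  16  15  16  17  16  19  21  20  19  20  23  25  26  18  25  23 |  99  95  94 144 152 150 150 151 144  51  40  37  36  20  15  10   8   9   5   6   3   4  13
214  81  24  21  19  15  16  22  26  21  22  19  21  17  17  19  20  13  16  21  21  19  23  27 |  68  65  54  86 149 152 151 151 151 117  42  40  39  27  21  27  18   6   4   5   2  
[... 854 characters left out ...]
  25  52 |  30  19  18  21  18  49  84 140 152 151 152 150 150  71  40  45  37  24  21  15  16  21  46
238  31  21  26  22  23  15  21  25  22  27  27  28  27  25  18  21  21  24  21  19  23  24  59 |  33  15  14  17  24  13  19  45 145 152 150 152 152 143  49  39  42  34  13  15  21  19  44
242  31  19  22  23  21  25  27  21  22  21  21  22  25  24  22  20  24  17  23  19  25  21  61 |  27  21  26  20  21  20  21  12  83 150 150 151 150 151 108  43  42  38  26  14  21  17  51
246  21  18  17  21  24  23  22  22  25  25  24  19  21  21  19  23  24  24  22  21  26  19  65 |  21  18  17  20  20  19  22  21  27 138 152 152 151 152 150  85  38  38  37  24  23  17  51
[260.08980891 275.84416856]
```

View pics/t11c.png

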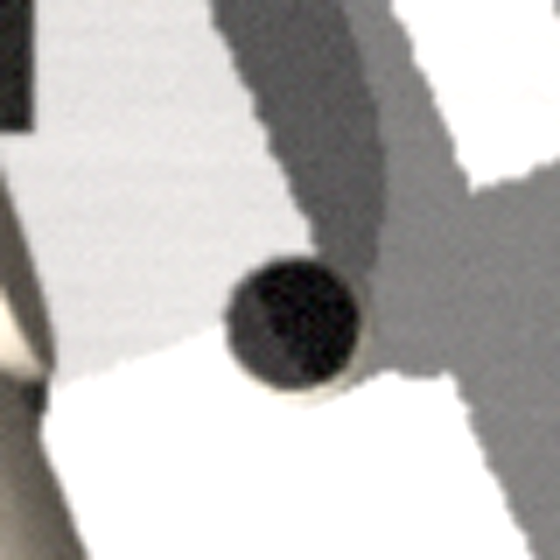

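The low jar stands upright on the bench with its lid at (262,276). Now the tall jar.

```bash
python3 -m pendant '[[-0.02,0.08,0,0,0,0],[-0.02,0.08,0.3,0,0,0],[-0.02,0.08,0.6,0,0,0],[-0.02,0.08,0.6,0,0,0]]' 1 >/dev/null
python3 -m pendant '[[0,0,0.3,0,0,0],[0,0,0.56,0,0,0],[0,0,0.56,0,0,0]]' 
python3 -m pendant '[[0,0,0,0,0,0],[0,0,0,0,0,0],[0,0,0,0,0,0],[0,0,0,0,0,0],[0,0,0,0,0,0]]' -1 30
python3 -m pendant '[[0,0,-0.2,0,0,0],[0,0,-0.6,0,0,0],[0,0,-0.6,0,0,0]]'
python3 - <<'E'
from h import *
go(.435,.3115,.08,86.8)
im=snap('top','t12')
print(ray('top',(262.1,276.1),.055))
E
```

```text
t: 44.8
eef_pos: [0.5851, 0.3297, 0.0431]
eef_rot: [[-0.998, 0.058, -0.002], [0.058, 0.998, -0.001], [0.002, -0.001, -1.0]]
contact_force: [-1.3, 0.6, 1.4]
width: 0.0857
gripper_force: 0.0
t: 45.42
eef_pos: [0.5865, 0.3304, 0.0453]
eef_rot: [[-0.998, 0.058, 0.003], [0.058, 0.998, 0.001], [-0.003, 0.001, -1.0]]
contact_force: [-0.3, -0.1, 8.6]
width: 0.0504
gripper_force: 29.9
t: 45.8
eef_pos: [0.5872, 0.3307, 0.1083]
eef_rot: [[-0.998, 0.058, 0.006], [0.058, 0.998, 0.002], [-0.006, 0.003, -1.0]]
contact_force: [-0.2, 0.1, -1.9]
width: 0.0506
gripper_force: 32.1
t 45.8 pos [0.5872 0.3307 0.1083] psi 86.7 width 0.051 F [-0.2  0.1 -1.9] -> shift [ 1.51  -0.28   0.274] turn [ 0.003  0.007 -0.003] q6 -1.11
[0.45797533 0.1548159  0.055     ]
```

```bash
python3 -m pendant '[[0.4,-0.08,0,0,0,0],[0.75,-0.14,0,0,0,0],[0.75,-0.14,0,0,0,0]]' >/dev/null
python3 -m pendant '[[0.4,-0.08,0,0,0,0],[0.75,-0.14,0,0,0,0],[0.75,-0.14,0,0,0,0],[0.75,-0.14,0,0,0,0]]' >/dev/null
python3 - <<'E'
from h import *
go(.436,.3115,.046,86.8)
E
```

```text
t 46.7 pos [0.4349 0.3109 0.1034] psi 86.7 width 0.050 F [ 0.6  0.3 -2.1] -> shift [-0.01   0.007  0.574] turn [ 0.     0.    -0.003] q6 -1.04
```

```bash
python3 -m pendant '[[-0.01,0.01,0.3,0,0,0],[-0.01,0.01,0.5,0,0,0],[-0.01,0.01,0.57,0,0,0],[-0.01,0.01,0.57,0,0,0]]' | grep -E "pos|cont"
python3 -m pendant '[[0,0,0.01,0,0,0],[0,0,0.01,0,0,0]]' | grep -E "pos|cont"
python3 -m pendant '[[0,0,0,0,0,0],[0,0,0,0,0,0],[0,0,0,0,0,0],[0,0,0,0,0,0]]' 1 | grep pos
python3 -m pendant '[[0,0,-0.4,0,0,0],[0,0,-0.9,0,0,0],[0,0,-1,0,0,0],[0,0,-1,0,0,0]]'  >/dev/null
python3 -m pendant '[[-0.12,-0.5,0,0,0,0],[-0.12,-0.8,0,0,0,0],[-0.12,-0.8,0,0,0,0]]'  >/dev/null
python3 -m pendant '[[-0.2,-0.5,0,0,0,0],[-0.2,-0.77,0,0,0,0],[-0.2,-0.77,0,0,0,0],[-0.2,-0.77,0,0,0,0]]' >/dev/null
python3 - <<'E'
from h import *
go(.458,.155,.02,86.8)
E
```

```text
eef_pos: [0.436, 0.3118, 0.0463]
contact_force: [0.2, -0.4, -1.8]
eef_pos: [0.4356, 0.3117, 0.0456]
contact_force: [0.4, 0.2, -1.8]
eef_pos: [0.4353, 0.3117, 0.0453]
t 49.4 pos [0.458  0.1538 0.1447] psi 86.7 width 0.085 F [-0.  -0.1 -0.3] -> shift [-0.     0.012  1.247] turn [ 0.    -0.001 -0.002] q6 -1.35
```

Run:
```python
from h import *
im=snap('side','s13'); g=im.mean(2); e=proj('side',(.458,.155,.055)); print(e, proj('side',(.458,.155,.0)))
u,v=e.round().astype(int)
for y in range(v-10,v+26,3): print(y,u-34,' '.join('%3d'%t for t in g[y,u-34:u+36:2]))
```

```text
[266.95958377 222.96120764] [267.60071943 241.22920281]
213 233  45  94 105 106 107 107 105 101  98  95  49  37  44  39  42  41 118 199 199 199 198 202 203 109  44  47  47  47  39  42  44  42  62  97  98
216 233  41  48  89 101 106 106 106 100  86  45  24  20  23  35  41  47 177 203 201 200 199 196 193 191 114 100 103 150 159 161 172 169 169 170 170
219 233  40  40  42  36  25  30  23  24  17  24  21  27  19  26  37  38  35  35  33  47  72 133 168 171 173 172 170 170 168 170 168 171 168 172 172
222 233  38  39  39  40  44  44  39  31  23  26  26  40  47  33  36  38  37  37  34  22  16  26 152 172 170 173 173 171 170 170 171 168 172 170 170
225 233 156 159 138 108 104 107 123 151 161 161 160 165 138  31  38  36  34  36  36  41  30  22 128 173 171 172 174 171 172 171 167 170 167 170 170
228 233 167 169 169 169 170 169 170 171 171 172 169 172 157  41  21  20  25  24  23  21  21  40 152 171 171 171 172 173 171 171 171 168 169 166 168
231 233 169 168 171 171 169 172 169 170 170 172 172 172 176 135  71  56  46  37  43  63  80  93 110 168 168 170 170 171 172 171 170 169 167 166 166
234 233 172 168 168 172 172 168 170 168 170 170 173 175 156 171 121 108 110 111 111 110 105 102 100 163 170 168 170 169 169 169 168 169 167 165 164
237 233 173 168 172 170 172 172 171 171 170 169 172 175 138 111 123 113 113 111 113 109 105 100  99 163 171 170 169 167 166 170 169 169 169 167 166
240 233 172 172 169 171 170 173 173 169 169 171 170 173 147 100 104 107 108 108 107 105 104 101  89  80 147 157 127 153 164 170 170 176 180 196 199
243 233 167 172 171 171 171 170 172 168 172 171 171 171 174 127 100 104 106 107 106 104  99  90  75  73  70  71  70  69  76 157 195 201 200 199 202
246 233 168 169 170 170 169 173 171 173 171 171 175 172 174 176 166 158 106  77  73  75  70  72  72  71  74  73  73  72  81  93 113 193 201 201 201
```

The low jar is where expected and upright (body at columns 258–278, expected centre 267). I'll grasp it.

```bash
python3 -m pendant '[[0,0.01,0.3,0,0,0],[0,0.01,0.65,0,0,0],[0,0.01,0.65,0,0,0]]' 1 >/dev/null
python3 -m pendant '[[0,0,0.3,0,0,0],[0,0,0.6,0,0,0],[0,0,0.6,0,0,0]]' | grep -E "pos|cont"
python3 -m pendant '[[0,0,0,0,0,0],[0,0,0,0,0,0],[0,0,0,0,0,0],[0,0,0,0,0,0],[0,0,0,0,0,0]]' -1 30 | grep -E "pos|cont|width"
python3 -m pendant '[[0,0,-0.2,0,0,0],[0,0,-0.6,0,0,0],[0,0,-0.6,0,0,0]]' >/dev/null
python3 -m pendant '[[-0.4,0.5,0,0,0,0],[-0.7,0.8,0,0,0,0],[-0.7,0.8,0,0,0,0]]' >/dev/null
python3 -m pendant '[[-0.3,0.5,0,0,0,0],[-0.5,0.8,0,0,0,0],[-0.5,0.8,0,0,0,0],[-0.5,0.8,0,0,0,0]]'
python3 - <<'E'
from h import *
go(.5905,.3245,.024,86.8)
im=snap('top','t14')
E
```

```text
eef_pos: [0.4577, 0.1544, 0.0201]
contact_force: [-0.1, -1.1, 1.0]
eef_pos: [0.4599, 0.1551, 0.0227]
contact_force: [0.8, 7.8, 11.6]
width: 0.0502
t: 52.02
eef_pos: [0.5866, 0.3062, 0.0799]
eef_rot: [[-0.998, 0.058, -0.001], [0.058, 0.998, -0.001], [0.001, -0.001, -1.0]]
contact_force: [0.4, 0.7, -1.9]
width: 0.0502
gripper_force: 28.2
t 52.0 pos [0.5866 0.3062 0.0799] psi 86.7 width 0.050 F [ 0.4  0.7 -1.9] -> shift [-0.029  0.186  0.559] turn [-0.001 -0.001 -0.003] q6 -1.15
```

```bash
python3 -m pendant '[[-0.03,0.19,0,0,0,0],[-0.03,0.19,0.3,0,0,0],[-0.03,0.19,0.49,0,0,0],[-0.03,0.19,0.53,0,0,0],[-0.03,0.19,0.53,0,0,0]]' | grep -E "pos|cont"
python3 -m pendant '[[0,0,0.01,0,0,0],[0,0,0.01,0,0,0]]' | grep -E "pos|cont"
python3 -m pendant '[[0,0,0,0,0,0],[0,0,0,0,0,0],[0,0,0,0,0,0],[0,0,0,0,0,0]]' 1 | grep pos
python3 -m pendant '[[0,0,-0.4,0,0,0],[0,0,-0.9,0,0,0],[0,0,-1,0,0,0],[0,0,-1,0,0,0]]'  >/dev/null
python3 -m pendant '[[0.1,-0.5,-0.4,0,0,0],[0.2,-1,-0.4,0,0,0],[0.2,-1,-0.4,0,0,0]]'  >/dev/null
python3 -m pendant '[[0.2,-0.5,-0.4,0,0,0],[0.4,-1,-0.4,0,0,0],[0.4,-1,-0.4,0,0,0]]'  >/dev/null
python3 -m pendant '[[0.2,-0.5,0,0,0,0],[0.4,-1,0,0,0,0],[0.4,-1,0,0,0,0],[0.4,-1,0,0,0,0]]' | grep -E "^t|pos"
python3 - <<'E'
from h import *
im=snap('top','t15'); a=im[80:320,160:400,::-1]; a=np.clip(a.astype(int)*2,0,255).astype(np.uint8); cv2.imwrite('pics/t15c.png',cv2.resize(a,(600,600),interpolation=cv2.INTER_CUBIC))
E
```

```text
eef_pos: [0.5916, 0.3257, 0.0277]
contact_force: [-0.4, -0.1, -1.7]
eef_pos: [0.5917, 0.3257, 0.0269]
contact_force: [0.5, -0.7, -2.0]
eef_pos: [0.5915, 0.3257, 0.0263]
t: 55.2
eef_pos: [0.4746, 0.0327, 0.2056]
```

View pics/t15c.png

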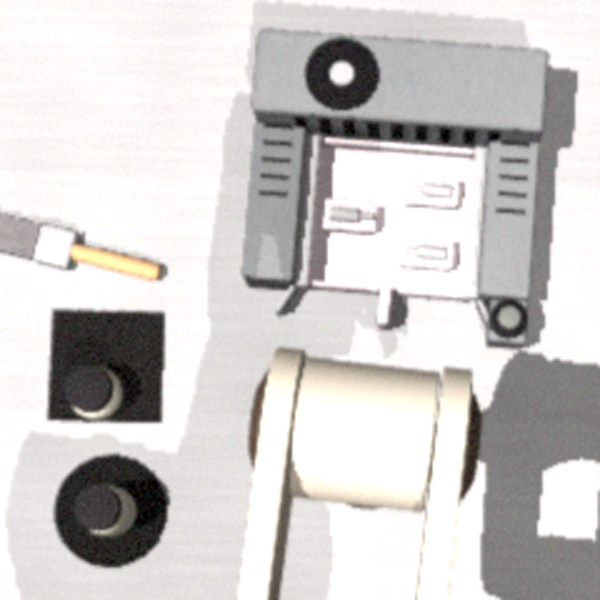

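The tall jar stands on the round mat with its lid at (201,283). The low jar is upright on the square mat but off centre, with its lid at (196,235), so it was probably nudged. I'll compute the offsets.

Run:
```python
from h import *
im=cv2.imread('pics/t15.png'); 
print('low',ray('top',(196.2,234.8),.058),'tall',ray('top',(201.2,282.9),.093),'sq',ray('top',(202.4,226.4),.003),'rd',ray('top',(204.4,284.4),.003))
s=snap('side','s15'); g=s.mean(2)
for n,X in(('low@mid',(.5905,.3245)),('low meas',ray('top',(196.2,234.8),.058)[:2]),('tall',(.435,.3115))):
    print(n,proj('side',(*X,.003)),proj('side',(*X,.058)))
for y in range(182,212,3): print(y,' '.join('%3d'%t for t in g[y,264:316:2]))
for y in range(186,222,4): print(y,' '.join('%3d'%t for t in g[y,220:272:2]))
go(.5,.1,.2,86.8)
```

```text
low [0.56003972 0.32826114 0.058     ] tall [0.4348736  0.30297022 0.093     ] sq [0.58970955 0.32404101 0.003     ] rd [0.43500586 0.31176721 0.003     ]
low@mid [293.58473574 203.51016116] [293.5165322  186.68057104]
low meas [283.37141956 204.58664309] [283.10655713 187.697369  ]
tall [243.33095934 214.22799083] [242.25689444 196.88638418]
182 202 203 204 202 202 205 203 204 195 190 191 196 191  91  46  36  33  45 192 204 202 203 205 198 196 198
185 203 199 201 203 202 196 110  51  41  35  37  40  55  84  46  32  31  44 191 205 204 204 203 205 207 208
188 206 202 200 199 202 153  38  38  37  44  40  40  47  84  51  28  32  48 191 204 204 204 204 204 206 207
191 202 202 200 195 200 179  32  28  27  30  25  26  28  81  67  53  62  92 182 191 187 192 207 204 206 206
194 204 201 203 199 199 206 155  68  49  38  41  46  63  89  84  57  50  46  48  45  44  52 145 207 206 208
197 199 205 186 134 117 189 216 164 150 142 135 121 114 105  90  44  44  46  43  45  50  50  42 130 205 205
200 183 206 203 109  44 135 148 155 146 145 139 127 117 104  89  42  45  41  39  47  47  48  47  43  90 190
[... 736 characters left out ...]
 170 199 204 170  70
202 173 174 173 176 175 175 178 129 103 107 109 109 109 108 104  97 126 177 174 174 173 171 173 199 207 188
206 174 175 175 177 173 154  95  99 106 107 108 110 109 107 103  99  85  44  59 108 156 176 177 176 185 200
210 173 175 154  60  41  42  41  82 105 107 109 110 109 106 104  99  86  45  41  44  42  45 126 177 175 194
214 175 142  43  42  45  42  45  56 101 108 109 108 108 108 103 100  70  16  39  39  43  42  46 162 174 178
218 176 162  61  43  42  44  44  40  39  37  51  58  61  49  35  23  25  22  21  20  30  64 156 173 172 176
t 55.3 pos [0.4746 0.0331 0.2057] psi 86.8 width 0.085 F [0.7 0.4 0.1] -> shift [-0.215  0.683  0.057] turn [ 0.    -0.001 -0.001] q6 -1.61
```

Run:
```python
from h import *
for f,x0,y0,zl in(('top0',180,203,.093),('top0',184,264,.058),('t15',184,264,.093),('t15',182,212,.058)):
    im=cv2.imread(f'pics/{f}.png').astype(np.float32).mean(2)
    g=cv2.GaussianBlur(im,(0,0),1.0)[y0:y0+44,x0:x0+44]
    m=((g>25)&(g<40)).astype(np.uint8); m=cv2.morphologyEx(m,cv2.MORPH_OPEN,np.ones((5,5)))
    k,l,st,c=cv2.connectedComponentsWithStats(m)
    i=1+np.argmax(st[1:,4]); p=(st[i,:2]+(st[i,2:4]-1)/2)+[x0,y0]
    print(f,st[i].tolist(),'bbox',p,'cen',(c[i]+[x0,y0]).round(1),ray('top',c[i]+[x0,y0],zl)[:2].round(4))
g=cv2.imread('pics/t15.png').mean(2).astype(int)
for y in range(270,300,3): print(y,' '.join('%3d'%t for t in g[y,180:230:2]))
```

```text
top0 [4, 13, 19, 15, 246] bbox [193. 223.] cen [193.3 222.9] [0.586  0.3297]
top0 [9, 11, 20, 18, 300] bbox [202.5 283.5] cen [202.7 284.1] [0.4335 0.3057]
t15 [6, 10, 19, 17, 266] bbox [199. 282.] cen [198.8 282. ] [0.4368 0.309 ]
t15 [3, 15, 20, 16, 275] bbox [194.5 234.5] cen [194.9 234.4] [0.5611 0.3316]
270 113 112 113  84  21  13  21  21  18  17  17  17  18  19  18  15  19  16  18  15  15  68 110 111 110
273 115 114  78  21  15  21  17  18  16  17  24  25  21  16   7  10   6  14   0  12   2   3  42 102 109
276 113 109  24  20  22  20  28  25  32  28  30  27  30  48  44  26   6   3   3   3   3  12   9  45 104
279 115  70  16  16  21  27  27  27  31  32  28  30  26  24  47  47  40  10   4  11   6   5   4  27  99
282 113  46  17  19  22  24  29  33  34  30  30  30  29  31  31  49  44  21   6   8   8   1   9  36 105
285 115  41  18  21  12  29  29  32  33  31  30  30  29  21  36  49  44  30   5   0   5   5  18  41 110
288 112  42  12  14  18  20  31  33  32  33  30  35  34  26  52  47  46   6   4   6   8  15  15  52 110
291 115  80  20  21  22  18  21  24  45  45  38  47  71  65  47  40  15  18  16  13  22  19  17 100 113
294 112 111  44  17  17  20  17  19  25  30  39  39  39  30  20  18  17  16  14  15  19  19  84 114 114
297 114 116 104  41  13  14  18  13  17  19  15  20  19  18  17  16  13  21  17  19  18  48 106 111 111
```

The tall jar is within about 3 mm of centre. The low jar is at about (0.561, 0.330), so I'll regrasp it and shift it to the middle.

```bash
python3 -m pendant '[[-0.15,0.5,0,0,0,0],[-0.3,1,0,0,0,0],[-0.3,1,0,0,0,0],[-0.3,1,0,0,0,0]]' 1 >/dev/null
python3 -m pendant '[[-0.15,0.5,0,0,0,0],[-0.3,1,0,0,0,0],[-0.3,1,0,0,0,0],[-0.3,1,0,0,0,0]]' >/dev/null
python3 -m pendant '[[-0.1,0.5,0,0,0,0],[-0.1,0.9,0,0,0,0],[-0.1,0.9,0.3,0,0,0],[-0.1,0.9,0.4,0,0,0],[-0.1,0.9,0.4,0,0,0]]' >/dev/null
python3 - <<'E'
from h import *
go(.5605,.3302,.022,86.8)
im=r.snapshot('side'); g=im.mean(2)
for y in (188,203): print(y,' '.join('%3d'%t for t in g[y,264:316:2]))
E
```

```text
t 56.9 pos [0.5609 0.3162 0.1664] psi 86.6 width 0.085 F [1.2 0.5 0.6] -> shift [0.011 0.14  1.444] turn [-0.001 -0.001 -0.004] q6 -1.12
188 201 196 195 195 197 152  33  33  36  38  37  39  38  33 183 198 197 200 200 200 201 201 200 202 198 179
203 172 170 173 173  94  77 104 103 106 107 108 106 102  98  74  29  42  39  42  44  39  42  41  40  38  57
```

```bash
python3 -m pendant '[[0.01,0.14,0,0,0,0],[0.01,0.14,0.4,0,0,0],[0.01,0.14,0.8,0,0,0],[0.01,0.14,0.8,0,0,0]]' 1 >/dev/null
python3 -m pendant '[[0,0,0.4,0,0,0],[0,0,0.63,0,0,0],[0,0,0.63,0,0,0]]' | grep -E "pos|cont"
python3 -m pendant '[[0,0,0,0,0,0],[0,0,0,0,0,0],[0,0,0,0,0,0],[0,0,0,0,0,0],[0,0,0,0,0,0]]' -1 30 | grep -E "pos|cont|width"
python3 -m pendant '[[0,0,-0.15,0,0,0],[0,0,-0.3,0,0,0],[0,0,-0.3,0,0,0]]' >/dev/null
python3 - <<'E'
from h import *
go(.590,.325,.0235,86.8)
E
```

```text
eef_pos: [0.5608, 0.3318, 0.024]
contact_force: [-0.3, 0.4, 0.9]
eef_pos: [0.5619, 0.333, 0.0263]
contact_force: [-2.9, 5.8, 13.8]
width: 0.0499
t 58.9 pos [0.5615 0.3317 0.0553] psi 86.7 width 0.050 F [-0.3 -1.  -1.4] -> shift [-0.288 -0.051  0.318] turn [ 0.001  0.003 -0.003] q6 -1.1
```

```bash
python3 -m pendant '[[-0.15,-0.03,0,0,0,0],[-0.3,-0.06,0,0,0,0],[-0.3,-0.06,0.15,0,0,0],[-0.3,-0.06,0.26,0,0,0],[-0.3,-0.06,0.28,0,0,0],[-0.3,-0.06,0.28,0,0,0]]' | grep -E "pos|cont"
python3 -m pendant '[[0,0,0.01,0,0,0],[0,0,0.01,0,0,0]]' | grep -E "pos|cont"
python3 -m pendant '[[0,0,0,0,0,0],[0,0,0,0,0,0],[0,0,0,0,0,0],[0,0,0,0,0,0]]' 1 | grep pos
python3 -m pendant '[[0,0,-0.4,0,0,0],[0,0,-0.9,0,0,0],[0,0,-1,0,0,0],[0,0,-1,0,0,0]]'  >/dev/null
python3 -m pendant '[[0.1,-0.5,-0.4,0,0,0],[0.2,-1,-0.4,0,0,0],[0.2,-1,-0.4,0,0,0]]'  >/dev/null
python3 -m pendant '[[0.2,-0.5,-0.4,0,0,0],[0.4,-1,-0.4,0,0,0],[0.4,-1,-0.4,0,0,0]]'  >/dev/null
python3 -m pendant '[[0.2,-0.5,0,0,0,0],[0.4,-1,0,0,0,0],[0.4,-1,0,0,0,0],[0.4,-1,0,0,0,0]]' | grep -E "^t|pos"
python3 - <<'E'
from h import *
im=snap('top','t16'); im=im.astype(np.float32).mean(2); G=cv2.GaussianBlur(im,(0,0),1.0)
for x0,y0,zl in((184,264,.093),(180,204,.058)):
    g=G[y0:y0+44,x0:x0+44]
    m=((g>25)&(g<40)).astype(np.uint8); m=cv2.morphologyEx(m,cv2.MORPH_OPEN,np.ones((5,5)))
    k,l,st,c=cv2.connectedComponentsWithStats(m); i=1+np.argmax(st[1:,4])
    print(st[i].tolist(),'cen',(c[i]+[x0,y0]).round(1),ray('top',c[i]+[x0,y0],zl)[:2].round(4))
s=snap('side','s16').mean(2)
print(proj('side',(.59,.3243,.03)))
for y in range(184,206,3): print(y,' '.join('%3d'%t for t in s[y,264:316:2]))
d=np.abs(cv2.imread('pics/top0.png').astype(int)-cv2.imread('pics/t16.png')).mean(2)
for n,(a,b,e,f) in dict(brush=(155,162,226,192),bottle=(435,165,462,190),tray=(285,125,355,205)).items(): print(n,d[b:f,a:e].mean())
t=np.abs(cv2.imread('pics/t10.png').astype(int)-cv2.imread('pics/t16.png')).mean(2)[125:200,285:355]; print('tray vs t10',t.mean())
E
```

```text
eef_pos: [0.59, 0.3234, 0.0266]
contact_force: [-11.3, -10.0, 27.8]
eef_pos: [0.5901, 0.3234, 0.0266]
contact_force: [-15.3, -11.7, 38.6]
eef_pos: [0.5902, 0.3237, 0.0239]
t: 62.1
eef_pos: [0.4735, 0.0307, 0.2036]
[6, 10, 19, 17, 276] cen [199.1 282.2] [0.4366 0.3083]
[11, 13, 19, 15, 261] cen [200.1 223.9] [0.5886 0.3194]
[293.41331967 195.38354775]
184 201 200 201 202 203 203 203 203 201 204 203 193 139  81  43  32  32  62 180 203 203 203 203 204 207 208
187 204 199 201 202 200 198 200 203 203 202 189  68  50  84  44  33  30  44  47 146 206 204 203 206 206 206
190 204 201 199 198 196 198 196 197 200 201 189  60  47  85  46  31  29  41  35 134 206 206 204 204 208 206
193 202 201 203 196 197 199 198 197 199 201 202 117  36  77  75  71  71  64  46  66  49  88 187 207 207 208
196 202 201 198 188 182 161 137 117 101  73 142 202 146 130 126 107 108 105 104  93  49  47  59 178 207 205
199 194 203 189  69  48  47  48  47  48  48 112 176 189 159 154 148 141 129 114  95  46  38  41  50 142 204
202 174 199 207 188  78  48  44  46  47  46 102 134 133 134 131 126 119 112 103  92  45  41  43  45  45 107
205 175 181 199 206 186  73  47  46  46  46  65 117 129 129 126 121 114 109  95  55  20  34  47  48  46  47
brush 1.1198748043818467
bottle 1.1111111111111112
tray 17.29327380952381
tray vs t10 6.20031746031746
```

```bash
python3 -c "
from cell import r
print(r.job_done())"
```

```text
the job is handed in; nothing more can be done
None
```

Job handed in at about 62 s: three inserts flat in the tray, tray home against the back stop, start button pressed its full 6 mm, and the jars swapped upright to about 3 mm (tall) and 5 mm (low) off their mat centres; brush and bottle unmoved in the pictures, spanner never approached but not re-checked.

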